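# Load and close the moist-curing stand

### The job

Set up the moist-curing stand: stack all the grey trays on its deck, every corner pin dropped home in the socket below, with each moisture tin standing upright in a tray pocket (whichever you like), and seat the flat cover on top of the stack. Last of all, once the cover is on, push the filter cartridge down into the port against its spring and turn it a quarter clockwise, so that it springs up locked. Do not knock over the bottle or the beaker.

Things in the scene. Friction and masses are not known exactly. Their poses are not given: they have to be found in the camera images.
- tray1: Grey stacking tray 150 (x) x 130 (y) x 62 mm, 0.3 kg. Origin: centre, level with the tips of its 4 pins (height 0 on the bench); z up. Pins 8 mm thick, 12 long, round tips, at x +-65, y +-55. Floor z 12 to 17. A 20 mm square post over each pin, to z = 62, with an 11 mm square socket in its top. Grip rib in the middle: along x 100 long, 14 thick (y), z 17 to 57. May be absent.
- tray2: As tray1. Stacked with its pins in the sockets of another tray, a tray's floor rests on the post tops below: origin 50 mm above the lower tray's; it fits either way round (half a turn). The pins have 1.5 mm play all round. May be absent.
- tray3: As tray1. A tray has a tin pocket on either side of the rib: y 7 to 62 and y -7 to -62, floor at z = 17, edged by a lip up to z = 25; clear height under the next level 45 mm. A tin goes in near x = 0, y = +-34, where fingers have room along the tray's x but not between tin and rib. May be absent.
- cover: Flat grey cover 150 (x) x 130 (y) mm without posts, 0.3 kg. Origin: centre, level with the tips of its 4 pins (same as a tray's); z up. Plate z 12 to 18; black grip bar on it along x, 100 long, 14 thick (y), z 18 to 54. Seated on a tray its origin is 50 mm above the tray's.
- tin1: Closed metal moisture tin, a cylinder 44 mm across (45 at the lid), 38 high, 0.15 kg. Origin: centre of its underside, z up. May be absent.
- tin2: As tin1. May be absent.
- tin3: As tin1. May be absent.
- cartridge: Black filter cartridge, bayonet foot, 72 mm tall, 0.25 kg, upright. Origin: centre of its underside, z up. Steel stem 34 across, z 0 to 20, with a lug at its very bottom on +x and on -x (56 over both, 10 wide, 6 high). Flange 60 across, z 20 to 28; body 48 across, z 28 to 38; grip bar along x (in line with the lugs) 50 long, 14 thick (y), z 38 to 72.
- stand: White curing stand fixed to the bench, 150 (x) x 370 (y) mm, top 40 mm high; its place and yaw vary. Origin: centre of its underside. Deck with 4 socket posts on its +y half, bayonet port on its -y half.
- stand_deck (a point): Centre of the deck, at the height of the tops (56 mm above the bench) of its 4 socket posts, which stand at x +-55, y +-65 from here: trays go here with their long (x) side along the stand's y. The lowest tray, seated, has its origin 12 mm below this point. Axes as the stand's.
- stand_port (a point): Centre of the bayonet port's mouth, flush with the stand's top; axes as the stand's. 37 mm hole with two 16 mm wide lug slots along +x and -x. Spring plunger inside, 600 N/m: the cartridge set in it rides with its underside 5 mm below the mouth. Push until the flange meets the stand's top: underside 20 mm down, 12 N. See plunger.
- plunger (a joint): Port spring plunger, m pressed down (0 = up). From 16 mm of cartridge depth down the lugs pass under the lands: turn a quarter clockwise seen from above (the other way is blocked; a stop lies just past the quarter). Let go and the spring lifts the lugs into notches along the stand's y: locked, underside 11 mm below the mouth, flange 9 mm above the top; reads about 0.010.
- wash_bottle: White plastic bottle, 60 mm across, 130 tall, near the back of the bench; a bystander. Origin: centre of its underside, z up.
- beaker: Glass beaker, 70 mm across, 85 tall, near the back of the bench; a bystander. Origin: centre of its underside, z up.

How it is judged:
On the way, in this order (a step that is already met when the one before it is completed fails the run):
1. all trays present are stacked on the deck, pins home, with all tins in their pockets and the cover seated on top ((z of tray1 in the frame of stand between 0.041 and 0.047 m or z of tray1 in the frame of stand between 0.091 and 0.097 m or z of tray1 in the frame of stand between 0.141 and 0.147 m) and horizontal distance between each of tray1, tray2, tray3, cover and stand_deck below 0.012 m and angle between the x axis of each of tray1, tray2, tray3, cover and the y axis of stand, either way round below 0.12 rad and angle between each of tray1, tray2, tray3, cover's own z axis and vertical below 0.06 rad and (z of tray2 in the frame of stand between 0.041 and 0.047 m or z of tray2 in the frame of stand between 0.091 and 0.097 m or z of tray2 in the frame of stand between 0.141 and 0.147 m) and (z of tray3 in the frame of stand between 0.041 and 0.047 m or z of tray3 in the frame of stand between 0.091 and 0.097 m or z of tray3 in the frame of stand between 0.141 and 0.147 m) and (z of cover in the frame of stand between 0.141 and 0.147 m or z of cover in the frame of stand between 0.191 and 0.197 m) and z of cover in the frame of tray1 above 0.04 m and z of cover in the frame of tray2 above 0.04 m and z of cover in the frame of tray3 above 0.04 m and ((x of tin1 in the frame of tray1 between -0.056 and 0.056 m and y of tin1 in the frame of tray1 between -0.047 and 0.047 m and z of tin1 in the frame of tray1 between 0.013 and 0.022 m) or (x of tin1 in the frame of tray2 between -0.056 and 0.056 m and y of tin1 in the frame of tray2 between -0.047 and 0.047 m and z of tin1 in the frame of tray2 between 0.013 and 0.022 m) or (x of tin1 in the frame of tray3 between -0.056 and 0.056 m and y of tin1 in the frame of tray3 between -0.047 and 0.047 m and z of tin1 in the frame of tray3 between 0.013 and 0.022 m)) and angle between each of tin1, tin2, tin3's own z axis and vertical below 0.1 rad and ((x of tin2 in the frame of tray1 between -0.056 and 0.056 m and y of tin2 in the frame of tray1 between -0.047 and 0.047 m and z of tin2 in the frame of tray1 between 0.013 and 0.022 m) or (x of tin2 in the frame of tray2 between -0.056 and 0.056 m and y of tin2 in the frame of tray2 between -0.047 and 0.047 m and z of tin2 in the frame of tray2 between 0.013 and 0.022 m) or (x of tin2 in the frame of tray3 between -0.056 and 0.056 m and y of tin2 in the frame of tray3 between -0.047 and 0.047 m and z of tin2 in the frame of tray3 between 0.013 and 0.022 m)) and ((x of tin3 in the frame of tray1 between -0.056 and 0.056 m and y of tin3 in the frame of tray1 between -0.047 and 0.047 m and z of tin3 in the frame of tray1 between 0.013 and 0.022 m) or (x of tin3 in the frame of tray2 between -0.056 and 0.056 m and y of tin3 in the frame of tray2 between -0.047 and 0.047 m and z of tin3 in the frame of tray2 between 0.013 and 0.022 m) or (x of tin3 in the frame of tray3 between -0.056 and 0.056 m and y of tin3 in the frame of tray3 between -0.047 and 0.047 m and z of tin3 in the frame of tray3 between 0.013 and 0.022 m))), for 0.2 s.
2. the cartridge is locked in the port: lugs turned into the notches and sprung up (z of cartridge in the frame of stand_port between -0.0145 and -0.008 m and horizontal distance between cartridge and stand_port below 0.005 m and angle between the x axis of cartridge and the y axis of stand, either way round below 0.3 rad and angle between cartridge's own z axis and vertical below 0.09 rad), for 0.2 s.
At the end, for the whole second after the job is handed in: All present trays stacked on the deck, each within 3 mm of its seated height, 12 mm and 0.12 rad of the deck, cover on top; all present tins upright on a pocket floor; cartridge upright within 5 mm of the port, lugs within 0.3 rad of the stand's y, underside 8 to 14.5 mm down; all at rest (all of step 1 and all of step 2 and linear speed of each of tray1, tray2, tray3, tin1, tin2, tin3, cover, cartridge below 0.02 m/s); the robot touches nothing.
It fails at once if the bottle or the beaker is knocked over (angle between any of wash_bottle, beaker's own z axis and vertical above 0.7 rad).
Of tray1, tray2, tray3 only 2 to 3 are there at a start; the rules pass over those that are not, and their reading is None.
Of tin1, tin2, tin3 only 2 to 3 are there at a start; the rules pass over those that are not, and their reading is None.
At some moment in a run one of tray1, tray2, tray3, tin1, tin2, tin3, cover may be knocked a few centimetres aside while the robot is not near it.
It also fails if it takes over 210 s, if anything falls off the work surface, if the arm or the gripper's body presses on something with over 40 N, if the wrist force passes 120 N, or if a joint passes its speed limit or range.

### The arm

A 7-joint arm with a two-finger parallel gripper is mounted at the origin on the work surface. World frame = base frame: x ahead of the robot, y to its left, z up, the work surface at z = 0. Lengths are in m, angles in rad, forces in N, time in s.
With the tool pointing down it reaches from about 0.35 to 0.9 m from the base axis. Payload 8.1 kg.
Tool frame: the origin (TCP) lies at the very end of the fingers, on their centre line; the grasp point (between the pads) lies 19 mm behind it (arm.grip_depth is the distance from the TCP to the grasp point, in m); x points along the fingers, z is the direction in which the jaws open and shut, and the axes are right-handed (so a half turn about x gives the same grasp; the last joint's range is limited). The gripper opens to 92 mm and grips with 3 to 60 N. Pads are 19 mm wide; open, the fingers measure 130 mm over their backs; the gripper's body (75 mm by 190 mm) begins 47 mm behind the grasp point.
Start: joints at [1.083, 0.434, 0.025, 1.573, -0.012, 1.134, -0.075], TCP at [0.235, -0.579, 0.227] pointing down, gripper open.
Joint ranges: [-2.62, 2.62], [-0.44, 2.09], [-1.27, 1.32], [0.08, 2.57], [-1.32, 4.46], [0.12, 2], [-2.74, 2.74]. Speed limits (rad/s): [2.22, 2.22, 3.01, 3.01, 3.14, 3.14, 3.14].

### API

Orientations are given as a rotation vector (axis times angle).
In Python, from cell import status, cams, arm gives the robot as it stands. The module is installed in compiled form; this text tells all that it offers.
- The arm moves only by the tool step_arm, never from a script. Its argument "rows" is a list of rows, each a list of 7 numbers: the gripper command: -1 is fully open, 1 is shut, values between are in proportion, then the shift along the tool's x, y, z as a fraction of full scale, then the turn, a rotation vector about the tool's x, y, z as a fraction of full scale. In form: [[grip, x, y, z, rx, ry, rz], ...]. A call has 1 to 12 rows; each row is the pose to reach, as a shift and turn from the pose commanded when the call began, along the tool's axes at that moment; what a row does not reach only later rows make up. Full scale, the value 1, is 80 cm for a shift and 60 degrees for a turn. A row lasts 1/12 s, in which the tool goes at most 41.7 mm and 7.16 degrees, less where a joint would pass 70% of its speed; a pose out of reach is approached as far as the arm can. A call with a number of a shift or a turn outside -1 to 1 is refused whole. A call with a gripper value outside its range is refused whole. The fingers move at their own pace and stop on an object; "newtons" is the grip in N (left out, the last holds). Time passes only in rows, so rows that repeat a pose let the fingers close. It gives the time, the measured TCP pose, the force and the opening at its end, in the units of the state.
- status.observe(): the state, without advancing time (a new reading comes with each control period).
- cams.get_image(name): name is "scene" or "top" or "wrist"; returns a dict with "pixels" (384x512x3 uint8, red, green, blue), "range_z" (384x512 float32, m along the optical axis (not along the pixel's ray), 0 where there is no reading), "camera_matrix" (3x3 intrinsics, pixels), "distortion" ([k1, k2, p1, p2, k3] as OpenCV has them; the pictures are not rectified), "eye" and "attitude" of the camera in the world; the wrist camera has in their place "tool_from_camera" (4x4, takes a point from camera to tool coordinates, whose origin is the TCP and whose axes are the tool frame's). Camera axes: x right, y down, z forward; pixel columns grow to the right and rows downward; lengths in m; the calibration is good to about 2 mm. A picture is of the moment at which its call begins: read the wrist's pose just before it.
- arm.sign_off(): hands the job in, once; it reports no verdict.
The state is a dict: "clock": time; "joints": joint angles; "dq": joint speeds; "joint_efforts": joint torques, N m; "position": TCP position; "ee_rot": TCP orientation; "force": force on the tool from outside, world axes, zero at the start; "ft_torque": the same for the moment, N m; "width": opening from 0.0 (shut) to 1.0 (fully open).
Only numpy, scipy, OpenCV 4.12 (cv2) and the standard library are available. Lean on these libraries where they do the work, as an engineer would, in place of code of your own. Each camera call takes 0.05 s, during which the arm holds its last target.

## Working session

There is one attempt and no reset: what is moved stays moved. The work goes in short steps, Python scripts to look and compute and a tool call to move; the robot and the scene stay as the last step left them, time stands still between calls to the robot, and variables do not carry over. Pictures are saved under pics/ and viewed, and the job is handed in when it is done.

Besides the shell and the picture viewer there is one more tool, called after "Request:" as name(argument=value, ...) on one line, values as JSON. step_arm: Moves the arm, as the interface text tells. Its arguments: {"type":"object","properties":{"rows":{"type":"array","items":{"type":"array","items":{"type":"number"}}},"newtons":{"type":"number"}},"required":["rows"]}

```bash
mkdir -p pics; cat > h.py <<'E'
import numpy as np, cv2
from scipy.spatial.transform import Rotation as R
from cell import status, cams, arm
def grab(n):
    s=status.observe(); im=cams.get_image(n); im['s']=s; return im
def save(im,fn): cv2.imwrite('pics/'+fn,im['pixels'][:,:,::-1])
E
python3 - <<'E'
from h import *
s=status.observe(); print(s)
for n in ['scene','top','wrist']:
    im=grab(n); save(im,n+'0.png'); print(n,{k:(np.round(v,4).tolist() if k not in('pixels','range_z','s') else None) for k,v in im.items()})
    z=im['range_z']; print((z>0).mean(), z[z>0].min() if (z>0).any() else None, z.max())
E
```

```text
{'clock': 0.0, 'joints': array([ 1.08339338,  0.43520356,  0.02499848,  1.57405122, -0.01163578,
        1.13397381, -0.07512195]), 'dq': array([ 0.00029824,  0.00048978, -0.0005664 ,  0.00013417, -0.00261897,
       -0.00126705,  0.00049222]), 'joint_efforts': array([ 1.68086585e-04, -6.67862177e+01,  9.85210799e-01, -3.14462829e+01,
       -6.02907641e-02,  4.28670540e-02,  1.10056244e-04]), 'position': array([ 0.23437773, -0.57887394,  0.22597505]), 'ee_rot': array([ 0.92212341,  1.36830695, -0.92091037]), 'force': array([-0.21879607, -0.87071969, -0.17621561]), 'ft_torque': array([-0.08358656, -0.00952615, -0.02022654]), 'width': 0.9983962522491707}
scene {'pixels': None, 'range_z': None, 'camera_matrix': [[355.0491, 0.0, 258.0449], [0.0, 355.0491, 187.9469], [0.0, 0.0, 1.0]], 'distortion': [-0.0339, 0.0, 0.0, 0.0, 0.0], 'eye': [1.0857, -0.552, 0.6392], 'attitude': [-2.1289, -0.8187, 0.3998], 's': None}
0.9961039225260416 0.4800687 2.552043
top {'pixels': None, 'range_z': None, 'camera_matrix': [[351.3545, 0.0, 259.6079], [0.0, 351.3545, 193.231], [0.0, 0.0, 1.0]], 'distortion': [-0.0271, 0.0, 0.0, 0.0, 0.0], 'eye': [0.5081, -0.0345, 0.9077], 'attitude': [-2.1436, 2.1814, -0.1874], 's': None}
0.9958597819010416 0.7948653 1.8791052
wrist {'pixels': None, 'range_z': None, 'camera_matrix': [[335.0402, 0.0, 256.2747], [0.0, 335.0402, 189.6995], [0.0, 0.0, 1.0]], 'distortion': [-0.057, 0.0, 0.0, 0.0, 0.0], 'tool_from_camera': [[-0.0002, -0.2887, 0.9574, -0.158], [0.0005, -0.9574, -0.2887, 0.0787], [1.0, 0.0004, 0.0004, -0.0002], [0.0, 0.0, 0.0, 1.0]], 's': None}
0.9960835774739584 0.059657317 1.2458416
```

View pics/scene0.png

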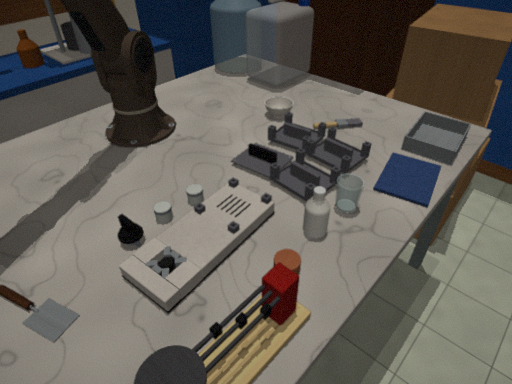

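View pics/top0.png

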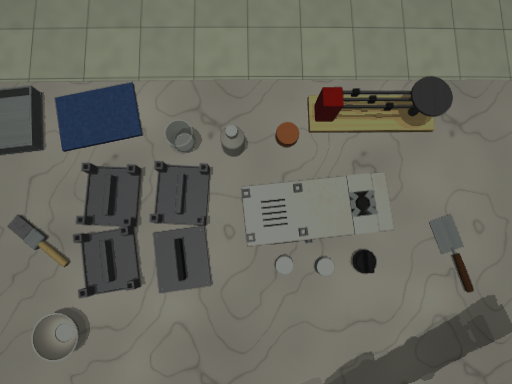

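View pics/wrist0.png

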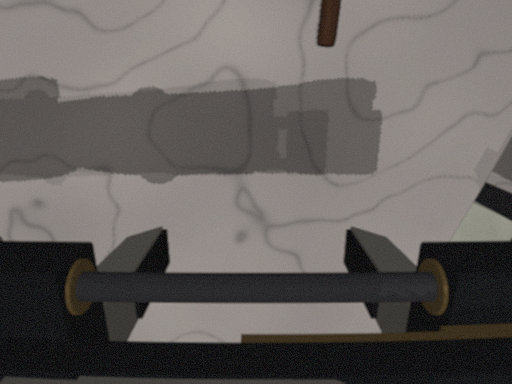

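Top view: trays near px (112,195), (182,194), (109,261), the cover at (182,258), the stand around (318,208), tins at (284,265) and (325,266), the cartridge at (365,261). Now I'll measure.

```bash
cat >> h.py <<'E'
def campose(im):
    if 'eye' in im: return R.from_rotvec(im['attitude']).as_matrix(), np.array(im['eye'])
    s=im['s']; Rt=R.from_rotvec(s['ee_rot']).as_matrix(); T=im['tool_from_camera']
    return Rt@T[:3,:3], s['position']+Rt@T[:3,3]
def rays(im,uv):
    uv=np.asarray(uv,float).reshape(-1,1,2)
    n=cv2.undistortPoints(uv,im['camera_matrix'],im['distortion'],None,None).reshape(-1,2)
    Rc,e=campose(im); d=np.c_[n,np.ones(len(n))]@Rc.T
    return e,d
def onplane(im,uv,z):
    e,d=rays(im,uv); t=(z-e[2])/d[:,2]; return e+d*t[:,None]
def cloud(im):
    h,w=im['range_z'].shape; u,v=np.meshgrid(np.arange(w),np.arange(h))
    e,d=rays(im,np.c_[u.ravel(),v.ravel()]); P=e+d*im['range_z'].reshape(-1,1)
    return P.reshape(h,w,3)
def topo(fn,im,x0,y0,x1,y1,k=3):
    cv2.imwrite('pics/'+fn,cv2.resize(im['pixels'][y0:y1,x0:x1,::-1],None,fx=k,fy=k,interpolation=cv2.INTER_CUBIC))
E
python3 - <<'E'
from h import *
im=grab('top'); P=cloud(im)
topo('t1.png',im,70,110,250,300,3); topo('t2.png',im,235,160,405,290,4)
H=P[:,:,2]; 
np.save('/tmp/P.npy',P)
v=np.clip(H*1000*2.5,0,255).astype(np.uint8); cv2.imwrite('pics/hgt.png',v)
for n,(u,w) in dict(bench=(340,300),tin1=(284,265),tin2=(325,266),cart=(365,261),bar=(182,258),rib=(182,194),stand=(330,208)).items(): print(n,P[w,u].round(4), np.median(H[w-2:w+3,u-2:u+3]))
sc=grab('scene'); Q=cloud(sc)
topo('s1.png',sc,110,90,380,310,3)
E
```

```text
bench [ 0.361  -0.2628 -0.0011] -0.0006756813870596456
tin1 [ 0.4538 -0.1195  0.0359] 0.036343225855118844
tin2 [ 0.4491 -0.2203  0.0363] 0.036691105344442865
cart [ 0.4596 -0.3157  0.0505] 0.050442029241750674
bar [0.4758 0.128  0.039 ] 0.03897923454125274
rib [0.6306 0.1272 0.0521] 0.049348864087937816
stand [ 0.5913 -0.2383  0.0407] 0.03942950001888057
```

View pics/t1.png

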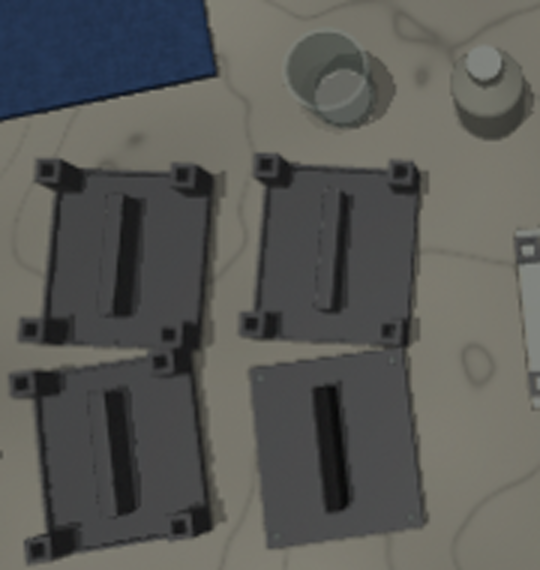

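View pics/t2.png

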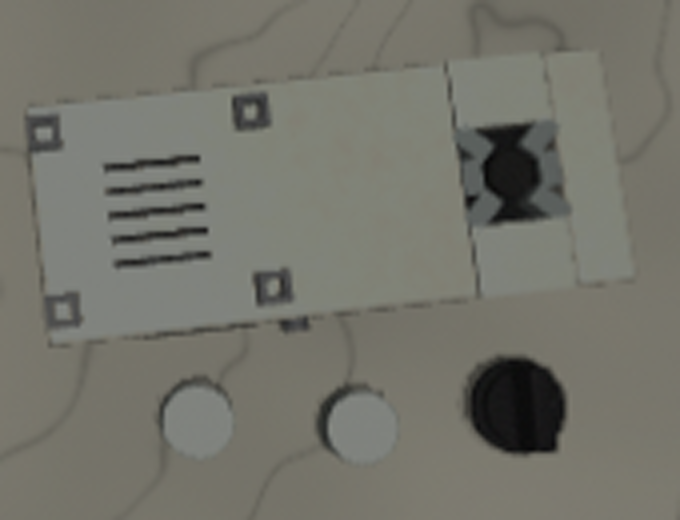

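View pics/s1.png

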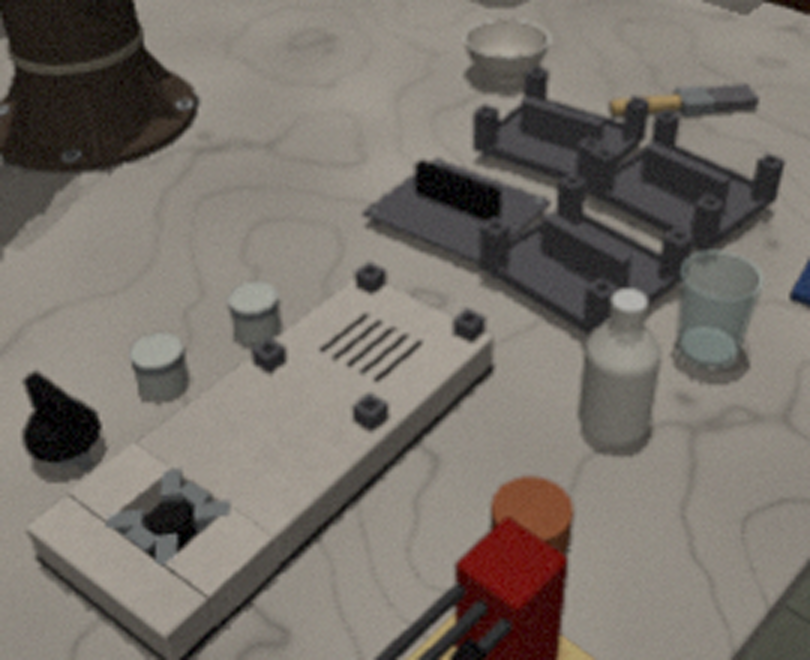

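View pics/hgt.png

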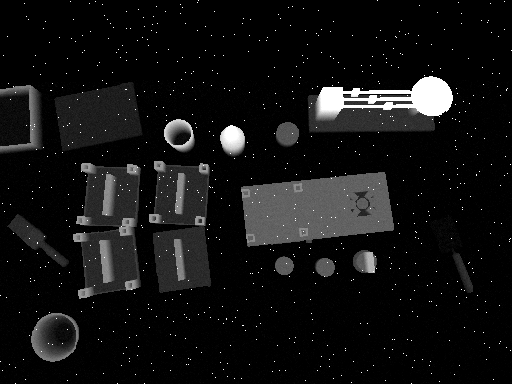

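```bash
python3 - <<'E'
from h import *
s=status.observe(); print(R.from_rotvec(s['ee_rot']).as_matrix().round(4))
im=grab('top'); g=cv2.cvtColor(im['pixels'],cv2.COLOR_RGB2GRAY)
# stand post rings
roi=g[150:260,235:410]
b=((roi<105)).astype(np.uint8)
c,_=cv2.findContours(b,cv2.RETR_EXTERNAL,cv2.CHAIN_APPROX_NONE)
for k in c:
    a=cv2.contourArea(k)
    if a>15:
        (u,v),(w,h),t=cv2.minAreaRect(k); u+=235;v+=150
        print(round(a),round(u,1),round(v,1),round(w,1),round(h,1),round(t,1), onplane(im,[[u,v]],.056)[0].round(4),onplane(im,[[u,v]],.04)[0].round(4))
np.set_printoptions(linewidth=200)
print(g[182:206,236:260])
E
```

```text
[[-3.000e-04  9.269e-01  3.753e-01]
 [ 6.000e-04  3.753e-01 -9.269e-01]
 [-1.000e+00 -1.000e-04 -6.000e-04]]
220 363.0 253.5 11.0 26.0 90.0 [ 0.4779 -0.3101  0.056 ] [ 0.4774 -0.3153  0.04  ]
36 287.2 255.9 9.8 24.6 63.4 [ 0.4763 -0.1259  0.056 ] [ 0.4757 -0.1276  0.04  ]
21 308.2 240.9 3.6 14.0 82.9 [ 0.5109 -0.1778  0.056 ] [ 0.511  -0.1805  0.04  ]
32 321.5 248.5 21.0 11.0 90.0 [ 0.4921 -0.2094  0.056 ] [ 0.4918 -0.2127  0.04  ]
63 250.0 237.3 8.3 9.3 81.9 [ 0.5222 -0.0376  0.056 ] [ 0.5225 -0.0376  0.04  ]
62 302.8 231.4 8.2 9.2 81.9 [ 0.5339 -0.1657  0.056 ] [ 0.5344 -0.1681  0.04  ]
27 275.0 224.5 2.1 24.2 84.3 [ 0.5519 -0.0985  0.056 ] [ 0.5527 -0.0997  0.04  ]
26 274.5 218.5 2.1 23.2 84.3 [ 0.5665 -0.0976  0.056 ] [ 0.5676 -0.0988  0.04  ]
30 274.0 212.5 2.3 24.2 84.3 [ 0.581  -0.0968  0.056 ] [ 0.5824 -0.098   0.04  ]
28 273.0 206.5 2.1 24.2 83.7 [ 0.5959 -0.0947  0.056 ] [ 0.5975 -0.0959  0.04  ]
26 272.5 200.5 2.1 23.2 84.3 [ 0.6106 -0.0939  0.056 ] [ 0.6125 -0.095   0.04  ]
68 245.5 195.5 9.0 15.0 0.0 [ 0.624  -0.0281  0.056 ] [ 0.6262 -0.028   0.04  ]
582 361.8 200.4 31.
[... 1982 characters left out ...]
0 130]
 [117 116 116 115 112  99  89 125 130 130 130 129 130 130 130 130 129 130 130 130 130 130 130 129]
 [118 117 118 117 116 104  86 125 129 130 130 130 129 130 130 130 130 130 130 130 130 130 130 129]
 [118 118 117 118 117 109  82 123 129 129 130 130 130 130 130 130 130 129 131 130 130 130 130 130]
 [118 118 117 118 118 117  91 121 129 129 130 130 130 130 130 130 130 130 130 130 130 129 130 129]
 [118 118 118 117 117 117  95 120 129 129 130 130 130 129 130 129 129 130 130 130 130 130 129 129]
 [118 118 118 118 118 117 107 119 129 130 129 130 130 130 130 129 129 129 130 129 130 130 130 130]
 [118 118 118 117 118 118 106 116 128 130 129 130 130 130 130 130 130 129 129 129 129 129 129 129]]
```

```bash
cat >> h.py <<'E'
def go(p,az,s=None):
    """fractions to reach tcp p with tool down, jaw (tool z) azimuth az deg"""
    s=s or status.observe(); R0=R.from_rotvec(s['ee_rot']).as_matrix()
    a=np.deg2rad(az); z=np.array([np.cos(a),np.sin(a),0]); x=np.array([0,0,-1.]); y=np.cross(z,x)
    R1=np.c_[x,y,z]; rv=R.from_matrix(R0.T@R1).as_rotvec()
    d=R0.T@(np.array(p)-s['position'])
    print('shift',(d/.8).round(4),'turn',np.round(rv/np.deg2rad(60),4),'rows',round(np.linalg.norm(d)/.0417,1),round(np.rad2deg(np.linalg.norm(rv))/7.16,1))
def show():
    s=status.observe(); R0=R.from_rotvec(s['ee_rot']).as_matrix()
    print('t',round(s['clock'],2),'pos',s['position'].round(4),'jaw az',np.rad2deg(np.arctan2(R0[1,2],R0[0,2])).round(2),'tilt',np.rad2deg(np.arccos(-R0[2,0])).round(2),'F',s['force'].round(1),'w mm',round(92*s['width'],1),'q',s['joints'].round(2)); return s
E
python3 - <<'E'
from h import *
show(); go([.583,-.117,.2],5.2)
E
```

```text
t 0.3 pos [ 0.2345 -0.5792  0.2265] jaw az -67.96 tilt 0.03 F [0.3 0.7 0.8] w mm 91.9 q [ 1.08  0.43  0.02  1.57 -0.01  1.13 -0.08]
shift [ 0.0332  0.6206 -0.372 ] turn [-1.2193e+00 -4.0000e-04 -2.0000e-04] rows 13.9 10.2
```

Request:
step_arm(rows=[[0.13, 0.033, 0.62, -0.372, -1, 0, 0], [0.13, 0.033, 0.62, -0.372, -1, 0, 0], [0.13, 0.033, 0.62, -0.372, -1, 0, 0], [0.13, 0.033, 0.62, -0.372, -1, 0, 0], [0.13, 0.033, 0.62, -0.372, -1, 0, 0], [0.13, 0.033, 0.62, -0.372, -1, 0, 0], [0.13, 0.033, 0.62, -0.372, -1, 0, 0], [0.13, 0.033, 0.62, -0.372, -1, 0, 0], [0.13, 0.033, 0.62, -0.372, -1, 0, 0], [0.13, 0.033, 0.62, -0.372, -1, 0, 0], [0.13, 0.033, 0.62, -0.372, -1, 0, 0], [0.13, 0.033, 0.62, -0.372, -1, 0, 0]])

```text
clock: 1.3
position: [0.536, -0.1787, 0.204]
ee_rot: [0.109, 1.568, -0.11]
force: [0.1, -0.9, -0.7]
width: 0.434
```

```bash
python3 - <<'E'
from h import *
show(); go([.583,-.117,.2],5.2)
E
```

```text
t 1.3 pos [ 0.536  -0.1787  0.204 ] jaw az -7.98 tilt 0.02 F [ 0.1 -0.9 -0.7] w mm 40.0 q [ 0.49  0.39 -0.36  1.73  0.15  1.05 -0.06]
shift [0.005  0.0846 0.0474] turn [-2.197e-01  3.000e-04  2.000e-04] rows 1.9 1.8
```

Request:
step_arm(rows=[[0.13, 0.005, 0.085, 0.047, -0.22, 0, 0], [0.13, 0.005, 0.085, 0.047, -0.22, 0, 0], [0.13, 0.005, 0.085, 0.047, -0.22, 0, 0], [0.13, 0.005, 0.085, 0.047, -0.22, 0, 0], [0.13, 0.005, 0.085, 0.047, -0.22, 0, 0]])

```text
clock: 1.72
position: [0.5814, -0.1189, 0.1996]
ee_rot: [-0.071, 1.571, 0.071]
force: [-0.3, -0.1, 0.1]
width: 0.437
```

```bash
python3 - <<'E'
from h import *
show(); im=grab('wrist'); save(im,'w1.png'); import pickle; pickle.dump(im,open('/tmp/w1.pkl','wb'))
t=grab('top'); save(t,'top1.png')
E
```

```text
t 1.72 pos [ 0.5814 -0.1189  0.1996] jaw az 5.18 tilt 0.06 F [-0.3 -0.1  0.1] w mm 40.2 q [ 0.41  0.45 -0.42  1.66  0.2   1.08  0.02]
```

View pics/w1.png

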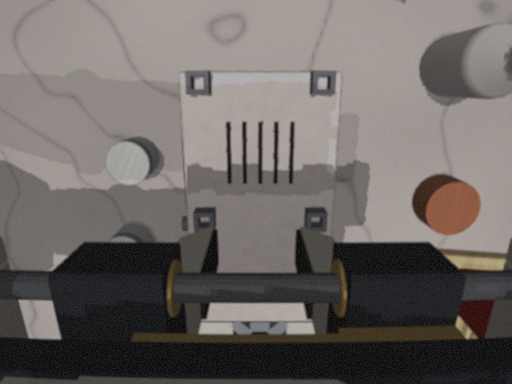

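View pics/top1.png

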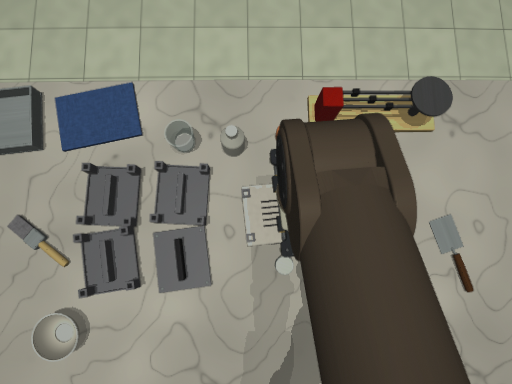

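Wrist view: the deck's four socket posts are at about (198,83), (323,83), (204,219), (316,219). I'll zoom in to pick their corners.

```bash
python3 - <<'E'
from h import *; import pickle
im=pickle.load(open('/tmp/w1.pkl','rb')); p=im['pixels'][:,:,::-1]
ts=[]
for (u,v) in [(198,83),(323,83),(204,219),(316,219)]:
    ts.append(cv2.resize(p[v-20:v+20,u-20:u+20],None,fx=9,fy=9,interpolation=cv2.INTER_NEAREST))
a=np.vstack([np.hstack(ts[:2]),np.hstack(ts[2:])]); cv2.imwrite('pics/z1.png',cv2.resize(a,(600,600)))
P=cloud(im)
for (u,v) in [(198,83),(323,83),(204,219),(316,219)]:
    sub=P[v-20:v+20,u-20:u+20].reshape(-1,3); zz=sub[:,2]; k=(zz>.050)&(zz<.064); q=sub[k]
    print(k.sum(), np.median(q,0).round(4), q.mean(0).round(4), q[:,:2].min(0).round(4),q[:,:2].max(0).round(4))
E
```

```text
434 [ 0.5228 -0.0387  0.0558] [ 0.5229 -0.0388  0.0556] [ 0.5123 -0.0493] [ 0.5335 -0.0285]
440 [ 0.6318 -0.0286  0.0559] [ 0.6317 -0.0288  0.0556] [ 0.6211 -0.0395] [ 0.6426 -0.0185]
319 [ 0.5337 -0.1647  0.0556] [ 0.5343 -0.166   0.055 ] [ 0.5243 -0.1791] [ 0.5454 -0.1573]
350 [ 0.6452 -0.1569  0.0557] [ 0.6445 -0.1571  0.0552] [ 0.6334 -0.1679] [ 0.6552 -0.1473]
```

View pics/z1.png

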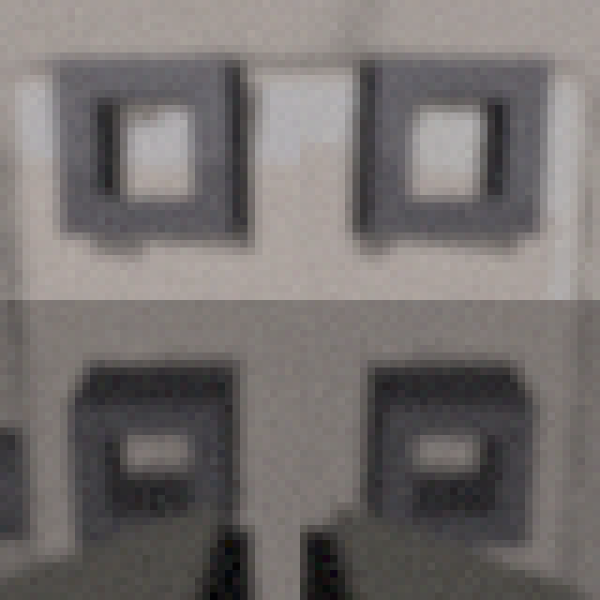

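```bash
python3 - <<'E'
from h import *
go([.61,.127,.2],-94.6)
E
```

```text
shift [-0.0005  0.3044  0.0633] turn [1.6611e+00 3.0000e-04 1.2000e-03] rows 6.0 13.9
```

Request:
step_arm(rows=[[0.13, 0, 0.304, 0.063, 1, 0, 0], [0.13, 0, 0.304, 0.063, 1, 0, 0], [0.13, 0, 0.304, 0.063, 1, 0, 0], [0.13, 0, 0.304, 0.063, 1, 0, 0], [0.13, 0, 0.304, 0.063, 1, 0, 0], [0.13, 0, 0.304, 0.063, 1, 0, 0], [0.13, 0, 0.304, 0.063, 1, 0, 0], [0.13, 0, 0.304, 0.063, 1, 0, 0], [0.13, 0, 0.304, 0.063, 1, 0, 0]])

```text
clock: 2.57
position: [0.6097, 0.128, 0.2001]
ee_rot: [0.751, 1.436, -0.752]
force: [-0.4, -1.0, 0.1]
width: 0.435
```

Request:
step_arm(rows=[[0.13, 0, 0, 0, 0.661, 0, 0], [0.13, 0, 0, 0, 0.661, 0, 0], [0.13, 0, 0, 0, 0.661, 0, 0], [0.13, 0, 0, 0, 0.661, 0, 0], [0.13, 0, 0, 0, 0.661, 0, 0], [0.13, 0, 0, 0, 0.661, 0, 0], [0.13, 0, 0, 0, 0.661, 0, 0]])

```text
clock: 3.15
position: [0.6099, 0.1268, 0.2002]
ee_rot: [1.27, 1.168, -1.27]
force: [0.8, 0.0, -0.1]
width: 0.436
```

```bash
python3 - <<'E'
from h import *
show(); im=grab('wrist'); save(im,'w2.png'); import pickle; pickle.dump(im,open('/tmp/w2.pkl','wb'))
E
```

```text
t 3.15 pos [0.6099 0.1268 0.2002] jaw az -94.77 tilt 0.04 F [ 0.8  0.  -0.1] w mm 40.1 q [-0.25  0.46 -0.06  1.61  0.03  1.08 -1.97]
```

View pics/w2.png

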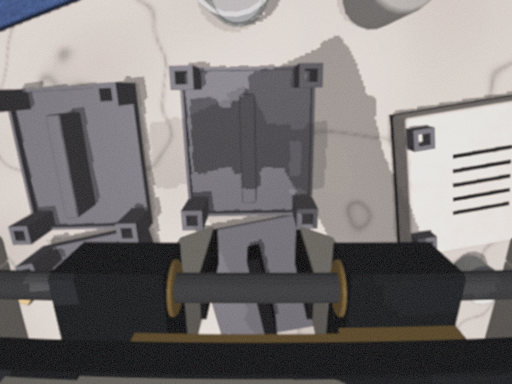

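The wrist view shows tray A, with posts at about (181,77), (311,74), (194,217), (307,215) and the rib at (249,148).

```bash
cat >> h.py <<'E'
def blobs(im,zlo,zhi,box=None,minpix=40):
    """connected components of the depth-cloud within a height band; extents"""
    P=cloud(im); Z=cv2.medianBlur(P[:,:,2].astype(np.float32),3)
    m=((Z>zlo)&(Z<zhi)&(im['range_z']>0.12)).astype(np.uint8)
    if box is not None:
        b=np.zeros_like(m); u0,v0,u1,v1=box; b[v0:v1,u0:u1]=1; m&=b
    n,l,st,ce=cv2.connectedComponentsWithStats(m,connectivity=4)
    out=[]
    for i in range(1,n):
        if st[i,4]<minpix: continue
        c,_=cv2.findContours((l==i).astype(np.uint8),cv2.RETR_EXTERNAL,cv2.CHAIN_APPROX_NONE)
        zz=np.median(P[l==i][:,2]); Q=onplane(im,c[0].reshape(-1,2),zz)
        (x,y),(w,h),t=cv2.minAreaRect((Q[:,:2]*1000).astype(np.float32))
        out.append((x/1000,y/1000,zz,w,h,t)); print('px',ce[i].round(1),'n',st[i,4],'ctr',np.round([x,y],1),'z',round(zz*1000,1),'size',np.round([w,h],1),'ang',round(t,1))
    return out
E
python3 - <<'E'
from h import *; import pickle
im=pickle.load(open('/tmp/w2.pkl','rb'))
blobs(im,.0585,.067,(150,40,345,245))
blobs(im,.050,.0585,(225,80,275,220))
E
```

```text
px [310.6  74.9] n 439 ctr [696.5  73.7] z 61.6 size [20.2 20.2] ang 85.6
px [181.2  77.4] n 420 ctr [703.4 183. ] z 61.6 size [20.  19.6] ang 87.0
px [307.3 217.7] n 339 ctr [566.5  82.1] z 61.5 size [20.1 21.4] ang 85.2
px [191.7 219.5] n 334 ctr [574.6 191.6] z 61.6 size [20.8 21.5] ang 85.4
px [247.9 147.5] n 1647 ctr [635.1 132.5] z 56.6 size [14.  98.4] ang 86.2
```

```bash
python3 - <<'E'
from h import *; import pickle
im=pickle.load(open('/tmp/w1.pkl','rb'))
o=blobs(im,.050,.062,(170,60,345,245))
show(); go([.635,.1325,.12],-93.8);go([.635,.1325,.024],-93.8)
E
```

```text
px [196.8  81.4] n 435 ctr [523. -39.] z 55.8 size [21.  19.1] ang 4.8
px [323.3  81.3] n 441 ctr [631.7 -29. ] z 55.9 size [21.3 19.1] ang 5.6
px [203.3 219.1] n 324 ctr [ 535.  -167.2] z 55.6 size [20.9 21.9] ang 6.2
px [316.9 220.3] n 356 ctr [ 643.9 -157.9] z 55.7 size [21.5 23. ] ang 5.1
t 3.2 pos [0.6098 0.127  0.2002] jaw az -94.48 tilt 0.04 F [-0.3 -0.5  0.5] w mm 40.3 q [-0.25  0.46 -0.06  1.61  0.03  1.08 -1.97]
shift [ 0.1002  0.0308 -0.0094] turn [-0.0113  0.0006 -0.0004] rows 2.0 0.1
shift [ 0.2202  0.0308 -0.0094] turn [-0.0113  0.0006 -0.0004] rows 4.3 0.1
```

Request:
step_arm(rows=[[0.13, 0.05, 0.031, -0.0094, -0.0113, 0, 0], [0.13, 0.1, 0.031, -0.0094, -0.0113, 0, 0], [0.13, 0.14, 0.031, -0.0094, -0.0113, 0, 0], [0.13, 0.17, 0.031, -0.0094, -0.0113, 0, 0], [0.13, 0.2, 0.031, -0.0094, -0.0113, 0, 0], [0.13, 0.215, 0.031, -0.0094, -0.0113, 0, 0], [0.13, 0.22, 0.031, -0.0094, -0.0113, 0, 0], [0.13, 0.22, 0.031, -0.0094, -0.0113, 0, 0]])

```text
clock: 3.87
position: [0.6349, 0.1336, 0.0236]
ee_rot: [1.256, 1.178, -1.258]
force: [-0.2, -0.0, 0.4]
width: 0.434
```

Request:
step_arm(rows=[[1, 0, 0, 0, 0, 0, 0], [1, 0, 0, 0, 0, 0, 0], [1, 0, 0, 0, 0, 0, 0], [1, 0, 0, 0, 0, 0, 0], [1, 0, 0, 0, 0, 0, 0]], newtons=45)

```text
clock: 4.28
position: [0.6357, 0.1338, 0.025]
ee_rot: [1.258, 1.176, -1.256]
force: [-0.9, -0.7, 4.7]
width: 0.153
```

```bash
python3 - <<'E'
from h import *
show()
E
```

```text
t 4.28 pos [0.6357 0.1338 0.025 ] jaw az -93.75 tilt 0.09 F [-0.9 -0.7  4.7] w mm 14.1 q [-0.25  0.68 -0.06  1.69  0.05  0.76 -1.97]
```

```bash
python3 - <<'E'
from h import *
go([.583,-.098,.18],5.25)
E
```

```text
shift [-0.1938 -0.0465  0.2935] turn [-1.65e+00  1.40e-03 -1.10e-03] rows 6.8 13.8
```

Request:
step_arm(rows=[[1, -0.02, 0, 0, 0, 0, 0], [1, -0.05, 0, 0, 0, 0, 0], [1, -0.1, 0, 0, 0, 0, 0], [1, -0.15, 0, 0, 0, 0, 0], [1, -0.19, 0, 0.03, 0, 0, 0], [1, -0.194, -0.01, 0.07, -0.12, 0, 0], [1, -0.194, -0.02, 0.12, -0.24, 0, 0], [1, -0.194, -0.03, 0.17, -0.36, 0, 0], [1, -0.194, -0.04, 0.22, -0.48, 0, 0], [1, -0.194, -0.0465, 0.26, -0.6, 0, 0], [1, -0.194, -0.0465, 0.28, -0.72, 0, 0], [1, -0.194, -0.0465, 0.2935, -0.83, 0, 0]])

```text
clock: 5.28
position: [0.5813, -0.1017, 0.179]
ee_rot: [0.597, 1.487, -0.6]
force: [-0.2, 0.2, -3.1]
width: 0.151
```

Request:
step_arm(rows=[[1, 0, 0, 0, -0.12, 0, 0], [1, 0, 0, 0, -0.24, 0, 0], [1, 0, 0, 0, -0.36, 0, 0], [1, 0, 0, 0, -0.48, 0, 0], [1, 0, 0, 0, -0.6, 0, 0], [1, 0, 0, 0, -0.72, 0, 0], [1, 0, 0, 0, -0.78, 0, 0], [1, 0, 0, 0, -0.82, 0, 0], [1, 0, 0, 0, -0.82, 0, 0]])

```text
clock: 6.03
position: [0.5822, -0.0979, 0.1789]
ee_rot: [-0.074, 1.57, 0.074]
force: [0.0, -0.1, -3.0]
width: 0.149
```

```bash
python3 - <<'E'
from h import *
show(); im=grab('wrist'); save(im,'w3.png'); go([.583,-.098,.085],5.25); t=grab('top'); save(t,'top3.png'); t=grab('scene'); save(t,'sc3.png')
E
```

```text
t 6.03 pos [ 0.5822 -0.0979  0.1789] jaw az 5.37 tilt 0.05 F [ 0.  -0.1 -3. ] w mm 13.7 q [ 0.38  0.46 -0.44  1.69  0.22  1.04 -0.03]
shift [ 0.1174 -0.0003  0.001 ] turn [-0.0008 -0.0006 -0.0001] rows 2.3 0.0
```

View pics/w3.png

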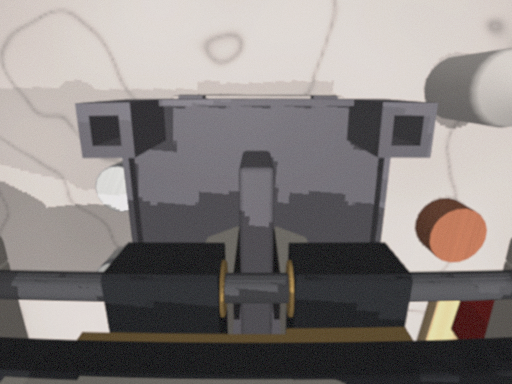

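View pics/sc3.png

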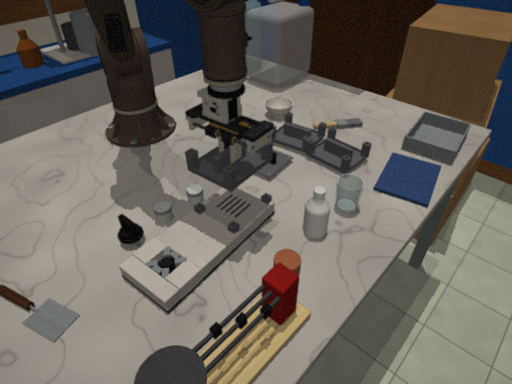

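```bash
python3 - <<'E'
from h import *
s=show(); im=grab('wrist')
P=cloud(im); print(P[108,160:175,2].round(3), P[110,82:90].round(4))
o=blobs(im,.205,.225,(60,80,450,200))
R0=R.from_rotvec(s['ee_rot']).as_matrix()
for b in o: print((R0.T@(np.array(b[:3])-s['position'])).round(4))
o=blobs(im,.195,.2145,(225,140,290,235))
for b in o: print((R0.T@(np.array(b[:3])-s['position'])).round(4))
E
```

```text
t 6.18 pos [ 0.5824 -0.0978  0.179 ] jaw az 5.16 tilt 0.02 F [ 0.6  0.2 -2.4] w mm 13.6 q [ 0.38  0.46 -0.43  1.69  0.22  1.04 -0.03]
[0.177 0.176 0.175 0.173 0.17  0.171 0.171 0.172 0.171 0.17  0.171 0.17
 0.172 0.17  0.171] [[ 0.5137 -0.0319  0.215 ]
 [ 0.5145 -0.0318  0.2159]
 [ 0.5153 -0.0317  0.2166]
 [ 0.5148 -0.0319  0.2149]
 [ 0.5156 -0.0317  0.2159]
 [ 0.5149 -0.0319  0.2138]
 [ 0.5159 -0.0318  0.215 ]
 [ 0.5163 -0.0317  0.2149]]
px [113.  138.3] n 1944 ctr [523.8 -38.2] z 214.8 size [24.1 20.4] ang 4.9
px [399.7 138.1] n 1967 ctr [630.2 -28.6] z 214.7 size [24.1 20.4] ang 5.5
px [256.  181.9] n 1221 ctr [578.9 -54.4] z 210.4 size [13.5 14.2] ang 5.2
[-0.0357  0.0646 -0.0531]
[-0.0358  0.0646  0.0538]
[-0.0314  0.0436  0.0003]
px [256.2 196.9] n 2571 ctr [579.4 -61. ] z 210.4 size [13.6 31.5] ang 6.0
[-0.0314  0.0369  0.0003]
```

Request:
step_arm(rows=[[1, 0.03, -0.0008, 0.0006, 0, 0, 0], [1, 0.07, -0.0008, 0.0006, 0, 0, 0], [1, 0.1, -0.0008, 0.0006, 0, 0, 0], [1, 0.114, -0.0008, 0.0006, 0, 0, 0], [1, 0.121, -0.0008, 0.0006, 0, 0, 0], [1, 0.128, -0.0008, 0.0006, 0, 0, 0], [1, 0.134, -0.0008, 0.0006, 0, 0, 0], [1, 0.138, -0.0008, 0.0006, 0, 0, 0], [1, 0.138, -0.0008, 0.0006, 0, 0, 0]])

```text
clock: 6.98
position: [0.584, -0.0984, 0.0695]
ee_rot: [-0.072, 1.568, 0.072]
force: [-0.4, -0.2, -3.3]
width: 0.15
```

```bash
python3 - <<'E'
from h import *
s=show(); im=grab('wrist'); save(im,'w4.png'); P=cloud(im)
print(np.median(P[120:135,285:330,2]))
E
```

```text
t 6.98 pos [ 0.584  -0.0984  0.0695] jaw az 5.25 tilt 0.1 F [-0.4 -0.2 -3.3] w mm 13.8 q [ 0.35  0.59 -0.39  1.8   0.3   0.81 -0.1 ]
0.061107727487132585
```

View pics/w4.png

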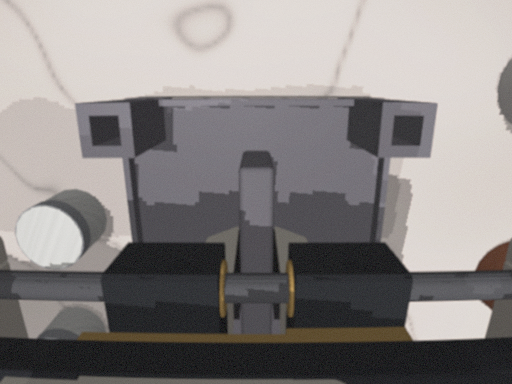

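Request:
step_arm(rows=[[1, 0.0015, 0, 0, 0, 0, 0], [1, 0.0015, 0, 0, 0, 0, 0], [0.13, 0.001, 0, 0, 0, 0, 0], [0.13, 0.001, 0, 0, 0, 0, 0], [0.13, 0.001, 0, 0, 0, 0, 0], [0.13, -0.01, 0, 0, 0, 0, 0], [0.13, -0.04, 0, 0, 0, 0, 0], [0.13, -0.09, 0, 0, 0, 0, 0], [0.13, -0.14, 0, 0, 0, 0, 0], [0.13, -0.16, 0, 0, 0, 0, 0], [0.13, -0.16, 0, 0, 0, 0, 0]])

```text
clock: 7.95
position: [0.586, -0.0981, 0.2025]
ee_rot: [-0.073, 1.561, 0.071]
force: [1.2, -0.0, 0.5]
width: 0.437
```

```bash
python3 - <<'E'
from h import *
s=show(); im=grab('wrist'); save(im,'w5.png')
o=blobs(im,.097,.112,(100,40,420,260))
t=grab('top'); save(t,'top5.png'); print('trays top cam')
o=blobs(t,.050,.07,(70,150,150,300),10)
E
```

```text
t 7.95 pos [ 0.586  -0.0981  0.2025] jaw az 5.26 tilt 0.49 F [ 1.2 -0.   0.5] w mm 40.2 q [ 0.39  0.44 -0.44  1.66  0.21  1.08 -0.02]
px [179.1 109.3] n 646 ctr [524.3 -39.4] z 105.8 size [22.  20.4] ang 4.9
px [325.2 108.1] n 613 ctr [632.3 -29.1] z 105.8 size [21.6 19.7] ang 5.7
px [252.8 185.5] n 2039 ctr [584.3 -98.2] z 100.8 size [13.6 98.9] ang 5.5
trays top cam
px [ 85.9 166.8] n 83 ctr [699.8 361. ] z 59.6 size [24.9 20. ] ang 89.1
px [131.4 168.4] n 77 ctr [694.3 249.4] z 60.4 size [23.1 21.9] ang 1.8
px [106.9 194.3] n 267 ctr [633.2 308.3] z 55.8 size [16.3 98.5] ang 86.9
px [ 81. 220.] n 71 ctr [570.4 367. ] z 60.0 size [21.8 19.1] ang 89.1
px [125.4 226.3] n 155 ctr [553.7 260.3] z 60.4 size [26.2 44. ] ang 77.5
px [ 77.6 237. ] n 70 ctr [530.  372.3] z 60.5 size [19.5 21.3] ang 2.7
px [104.2 261. ] n 288 ctr [473.3 308.4] z 55.8 size [100.2  16.5] ang 8.0
px [130.2 284.7] n 83 ctr [417.5 244.6] z 60.8 size [20.6 23.3] ang 1.4
px [ 83.3 292.8] n 90 ctr [400.4 352.6] z 60.0 size [20.8 26. ] ang 8.4
```

View pics/w5.png

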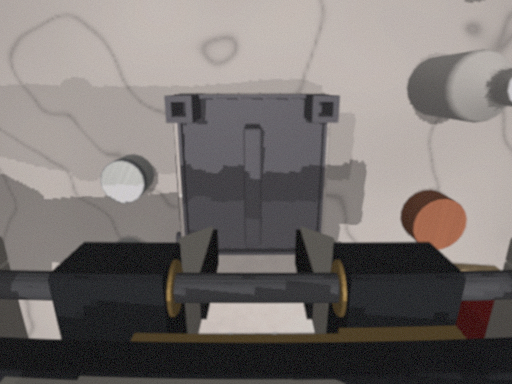

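View pics/top5.png

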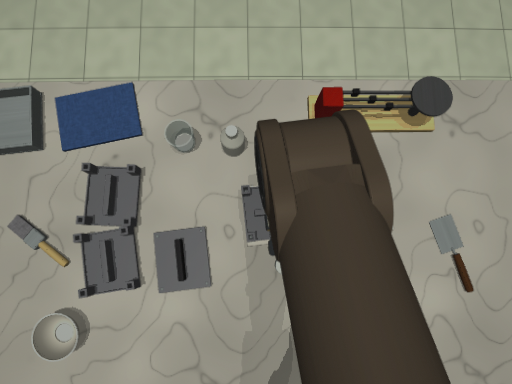

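```bash
python3 - <<'E'
from h import *
go([.613,.308,.2],-93)
E
```

```text
shift [-0.0028  0.5025  0.0832] turn [ 1.6376e+00  1.8000e-03 -1.1000e-03] rows 9.8 13.7
```

Request:
step_arm(rows=[[0.13, 0, 0.5, 0.083, 1, 0, 0], [0.13, 0, 0.5, 0.083, 1, 0, 0], [0.13, 0, 0.5, 0.083, 1, 0, 0], [0.13, 0, 0.5, 0.083, 1, 0, 0], [0.13, 0, 0.5, 0.083, 1, 0, 0], [0.13, 0, 0.5, 0.083, 1, 0, 0], [0.13, 0, 0.5, 0.083, 1, 0, 0], [0.13, 0, 0.5, 0.083, 1, 0, 0], [0.13, 0, 0.5, 0.083, 1, 0, 0], [0.13, 0, 0.5, 0.083, 1, 0, 0]])

```text
clock: 8.88
position: [0.6109, 0.3098, 0.195]
ee_rot: [0.745, 1.441, -0.748]
force: [0.1, 0.3, 0.7]
width: 0.435
```

Request:
step_arm(rows=[[0.13, 0, 0, 0, 0.638, 0, 0], [0.13, 0, 0, 0, 0.638, 0, 0], [0.13, 0, 0, 0, 0.638, 0, 0], [0.13, 0, 0, 0, 0.638, 0, 0], [0.13, 0, 0, 0, 0.638, 0, 0], [0.13, 0, 0, 0, 0.638, 0, 0], [0.13, 0, 0, 0, 0.638, 0, 0], [0.13, 0, 0, 0, 0.638, 0, 0]])

```text
clock: 9.55
position: [0.612, 0.3058, 0.1954]
ee_rot: [1.244, 1.185, -1.248]
force: [0.6, -0.4, 0.3]
width: 0.435
```

```bash
cat >> h.py <<'E'
def deg4(o):
    o=sorted(o,key=lambda b:b[0])
E
python3 - <<'E'
from h import *
s=show(); im=grab('wrist'); save(im,'w6.png')
blobs(im,.0585,.067,(120,40,400,245))
blobs(im,.050,.0585,(225,80,290,225))
E
```

```text
t 9.55 pos [0.612  0.3058 0.1954] jaw az -92.89 tilt 0.13 F [ 0.6 -0.4  0.3] w mm 40.0 q [-0.49  0.56 -0.09  1.44  0.05  1.14 -2.2 ]
px [185.7  78.9] n 443 ctr [701.9 360.4] z 61.6 size [20.4 20. ] ang 86.7
px [316.6  78.6] n 462 ctr [696.4 251.3] z 61.7 size [20.7 20. ] ang 87.5
px [192.8 221.8] n 314 ctr [572.1 366.8] z 61.6 size [20.9 21.3] ang 87.3
px [311.5 220.1] n 261 ctr [567.5 257. ] z 61.5 size [20.7 19.3] ang 87.0
px [251.8 151. ] n 1671 ctr [634.1 309. ] z 56.5 size [13.4 98.2] ang 87.3
```

View pics/w6.png

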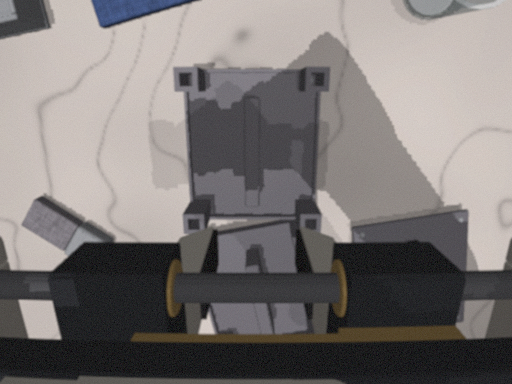

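```bash
python3 - <<'E'
from h import *
go([.6345,.309,.024],-92.7)
E
```

```text
shift [ 0.2146  0.028  -0.0056] turn [-0.0032  0.0011  0.0014] rows 4.2 0.0
```

Request:
step_arm(rows=[[0.13, 0.05, 0.028, -0.0056, -0.003, 0, 0], [0.13, 0.1, 0.028, -0.0056, -0.003, 0, 0], [0.13, 0.14, 0.028, -0.0056, -0.003, 0, 0], [0.13, 0.17, 0.028, -0.0056, -0.003, 0, 0], [0.13, 0.195, 0.028, -0.0056, -0.003, 0, 0], [0.13, 0.21, 0.028, -0.0056, -0.003, 0, 0], [0.13, 0.2146, 0.028, -0.0056, -0.003, 0, 0], [0.13, 0.2146, 0.028, -0.0056, -0.003, 0, 0]])

```text
clock: 10.27
position: [0.6348, 0.3091, 0.0243]
ee_rot: [1.244, 1.186, -1.246]
force: [-0.1, 0.6, 1.0]
width: 0.433
```

Request:
step_arm(rows=[[1, 0, 0, 0, 0, 0, 0], [1, 0, 0, 0, 0, 0, 0], [1, 0, 0, 0, 0, 0, 0], [1, 0, 0, 0, 0, 0, 0], [1, 0, 0, 0, 0, 0, 0]])

```text
clock: 10.68
position: [0.6358, 0.3095, 0.0261]
ee_rot: [1.247, 1.185, -1.244]
force: [-0.7, -0.8, 3.5]
width: 0.15
```

```bash
python3 - <<'E'
from h import *
show(); go([.583,-.0983,.22],5.25)
E
```

```text
t 10.68 pos [0.6358 0.3095 0.0261] jaw az -92.84 tilt 0.09 F [-0.7 -0.8  3.5] w mm 13.8 q [-0.48  0.76 -0.08  1.53  0.07  0.86 -2.21]
shift [-0.2428 -0.0403  0.5123] turn [-1.6348e+00  7.0000e-04 -1.5000e-03] rows 10.9 13.7
```

Request:
step_arm(rows=[[1, -0.02, 0, 0, 0, 0, 0], [1, -0.06, 0, 0, 0, 0, 0], [1, -0.11, 0, 0, 0, 0, 0], [1, -0.16, 0, 0, 0, 0, 0], [1, -0.2, -0.002, 0.03, 0, 0, 0], [1, -0.24, -0.005, 0.07, -0.1, 0, 0], [1, -0.243, -0.01, 0.12, -0.2, 0, 0], [1, -0.243, -0.015, 0.17, -0.32, 0, 0], [1, -0.243, -0.02, 0.22, -0.44, 0, 0], [1, -0.243, -0.025, 0.27, -0.56, 0, 0], [1, -0.243, -0.03, 0.32, -0.68, 0, 0], [1, -0.243, -0.033, 0.37, -0.8, 0, 0]])

```text
clock: 11.68
position: [0.593, 0.0132, 0.2194]
ee_rot: [0.609, 1.484, -0.61]
force: [1.1, 0.4, -2.8]
width: 0.15
```

```bash
python3 - <<'E'
from h import *
show(); go([.583,-.0983,.22],5.25)
E
```

```text
t 11.68 pos [0.593  0.0132 0.2194] jaw az -44.67 tilt 0.04 F [ 1.1  0.4 -2.8] w mm 13.8 q [ 0.06  0.41 -0.25  1.65  0.11  1.1  -0.99]
shift [-0.0007 -0.1079  0.0892] turn [-8.319e-01 -4.000e-04  5.000e-04] rows 2.7 7.0
```

Request:
step_arm(rows=[[1, 0, -0.027, 0.022, -0.12, 0, 0], [1, 0, -0.054, 0.045, -0.24, 0, 0], [1, 0, -0.08, 0.067, -0.36, 0, 0], [1, 0, -0.1, 0.08, -0.48, 0, 0], [1, 0, -0.108, 0.089, -0.6, 0, 0], [1, 0, -0.108, 0.089, -0.72, 0, 0], [1, 0, -0.108, 0.089, -0.79, 0, 0], [1, 0, -0.108, 0.089, -0.832, 0, 0], [1, 0, -0.108, 0.089, -0.832, 0, 0], [1, 0, -0.108, 0.089, -0.832, 0, 0]])

```text
clock: 12.52
position: [0.5831, -0.0964, 0.2193]
ee_rot: [-0.066, 1.57, 0.066]
force: [0.2, 0.4, -2.9]
width: 0.15
```

```bash
cat >> h.py <<'E'
def held(zoff=.062,tcpz=.025):
    s=show(); im=grab('wrist'); zt=s['position'][2]-tcpz+zoff
    o=blobs(im,zt-.006,zt+.008,(60,80,450,160),300)
    R0=R.from_rotvec(s['ee_rot']).as_matrix()
    for b in o: print('tool',(1000*(R0.T@(np.array(b[:3])-s['position']))).round(1))
    print('mid',np.mean([b[:2] for b in o],0).round(4)); return im
E
python3 - <<'E'
from h import *
im=held(); save(im,'w7.png'); go([.583,-.0983,.13],5.25)
E
```

```text
t 12.52 pos [ 0.5831 -0.0964  0.2193] jaw az 4.78 tilt 0.03 F [ 0.2  0.4 -2.9] w mm 13.8 q [ 0.36  0.42 -0.41  1.64  0.18  1.12 -0.01]
px [110.8 141. ] n 1699 ctr [524.2 -37.9] z 254.7 size [21.9 19.7] ang 5.6
px [402.5 141.2] n 1656 ctr [632.3 -28.6] z 254.7 size [21.8 19.7] ang 4.9
tool [-35.4  63.3 -53.8]
tool [-35.4  63.5  54.7]
mid [ 0.5782 -0.0333]
shift [ 0.1117 -0.0024 -0.0004] turn [-0.0079 -0.0003  0.    ] rows 2.1 0.1
```

```bash
python3 - <<'E'
from h import *
go([.5832,-.0972,.120],5.25)
E
```

```text
shift [ 0.1242 -0.001   0.    ] turn [-0.0079 -0.0003  0.    ] rows 2.4 0.1
```

Request:
step_arm(rows=[[1, 0.03, -0.001, 0, -0.008, 0, 0], [1, 0.07, -0.001, 0, -0.008, 0, 0], [1, 0.09, -0.001, 0, -0.008, 0, 0], [1, 0.1, -0.001, 0, -0.008, 0, 0], [1, 0.107, -0.001, 0, -0.008, 0, 0], [1, 0.114, -0.001, 0, -0.008, 0, 0], [1, 0.12, -0.001, 0, -0.008, 0, 0], [1, 0.1242, -0.001, 0, -0.008, 0, 0], [1, 0.1242, -0.001, 0, -0.008, 0, 0]])

```text
clock: 13.32
position: [0.584, -0.0971, 0.1205]
ee_rot: [-0.074, 1.568, 0.073]
force: [-0.2, 0.0, -2.6]
width: 0.15
```

```bash
python3 - <<'E'
from h import *
s=show(); im=grab('wrist'); save(im,'w8.png'); P=cloud(im)
print(np.median(P[120:135,285:330,2]))
E
```

```text
t 13.32 pos [ 0.584  -0.0971  0.1205] jaw az 5.35 tilt 0.07 F [-0.2  0.  -2.6] w mm 13.8 q [ 0.34  0.52 -0.39  1.75  0.24  0.91 -0.05]
0.11115290312142218
```

View pics/w8.png

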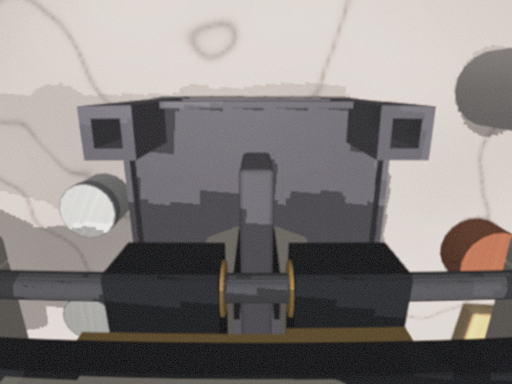

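Request:
step_arm(rows=[[1, 0.0015, 0, 0, 0, 0, 0], [1, 0.0015, 0, 0, 0, 0, 0], [0.13, 0.001, 0, 0, 0, 0, 0], [0.13, 0.001, 0, 0, 0, 0, 0], [0.13, 0.001, 0, 0, 0, 0, 0], [0.13, -0.01, 0, 0, 0, 0, 0], [0.13, -0.04, 0, 0, 0, 0, 0], [0.13, -0.09, 0, 0, 0, 0, 0], [0.13, -0.12, 0, 0, 0, 0, 0], [0.13, -0.13, 0, 0, 0, 0, 0], [0.13, -0.13, 0, 0, 0, 0, 0]])

```text
clock: 14.28
position: [0.585, -0.0971, 0.2272]
ee_rot: [-0.074, 1.565, 0.073]
force: [0.2, -0.3, -0.4]
width: 0.436
```

```bash
python3 - <<'E'
from h import *
s=show(); im=grab('wrist'); save(im,'w9.png')
o=blobs(im,.143,.165,(100,40,420,240))
t=grab('top'); save(t,'top9.png')
o=blobs(t,.050,.07,(60,150,150,310),10)
go([.454,.308,.2],-82)
E
```

```text
t 14.28 pos [ 0.585  -0.0971  0.2272] jaw az 5.36 tilt 0.29 F [ 0.2 -0.3 -0.4] w mm 40.1 q [ 0.37  0.42 -0.41  1.63  0.18  1.13  0.  ]
px [173.6 113. ] n 826 ctr [524.7 -39.5] z 155.8 size [22.6 19.8] ang 4.9
px [334.2 112.6] n 835 ctr [631.8 -29.4] z 155.8 size [22.7 19.9] ang 5.7
px [254.3 184.8] n 2017 ctr [583.6 -88.6] z 150.8 size [13.7 80.8] ang 5.0
px [125.3 231.8] n 73 ctr [540.1 258.8] z 60.8 size [21.9 19. ] ang 89.1
px [ 79.3 236.9] n 79 ctr [530.  367.7] z 60.2 size [22.1 18.9] ang 89.1
px [104.8 261.8] n 285 ctr [471.1 306.9] z 56.1 size [99.3 16.3] ang 6.5
px [130.2 286.4] n 85 ctr [413.1 244.7] z 60.1 size [20.6 23.3] ang 1.4
px [ 83.  293.3] n 89 ctr [399.3 353.7] z 59.7 size [20.6 23.3] ang 2.4
shift [ 0.0295  0.5194 -0.1134] turn [ 1.4559e+00 -2.0000e-04  4.0000e-04] rows 10.2 12.2
```

View pics/top9.png

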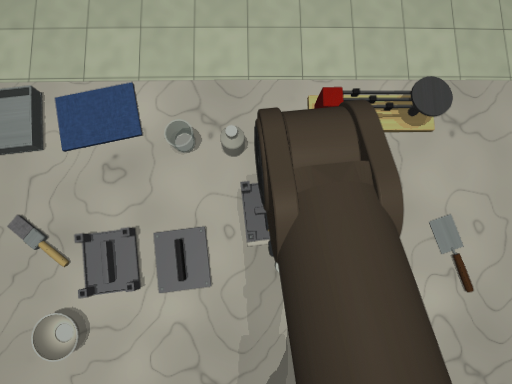

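Request:
step_arm(rows=[[0.13, 0.03, 0.52, -0.113, 1, 0, 0], [0.13, 0.03, 0.52, -0.113, 1, 0, 0], [0.13, 0.03, 0.52, -0.113, 1, 0, 0], [0.13, 0.03, 0.52, -0.113, 1, 0, 0], [0.13, 0.03, 0.52, -0.113, 1, 0, 0], [0.13, 0.03, 0.52, -0.113, 1, 0, 0], [0.13, 0.03, 0.52, -0.113, 1, 0, 0], [0.13, 0.03, 0.52, -0.113, 1, 0, 0], [0.13, 0.03, 0.52, -0.113, 1, 0, 0], [0.13, 0.03, 0.52, -0.113, 1, 0, 0], [0.13, 0.03, 0.52, -0.113, 1, 0, 0]])

```text
clock: 15.3
position: [0.4516, 0.3117, 0.1982]
ee_rot: [0.741, 1.443, -0.744]
force: [0.0, -0.4, -0.1]
width: 0.435
```

Request:
step_arm(rows=[[0.13, 0, 0, 0, 0.5, 0, 0], [0.13, 0, 0, 0, 0.5, 0, 0], [0.13, 0, 0, 0, 0.5, 0, 0], [0.13, 0, 0, 0, 0.5, 0, 0], [0.13, 0, 0, 0, 0.5, 0, 0], [0.13, 0, 0, 0, 0.5, 0, 0], [0.13, 0, 0, 0, 0.5, 0, 0]])

```text
clock: 15.88
position: [0.4542, 0.3082, 0.1992]
ee_rot: [1.136, 1.254, -1.138]
force: [1.1, 0.6, 0.1]
width: 0.433
```

```bash
python3 - <<'E'
from h import *
s=show(); im=grab('wrist'); save(im,'w10.png')
blobs(im,.0585,.067,(120,40,400,245))
blobs(im,.050,.0585,(215,80,300,225))
E
```

```text
t 15.88 pos [0.4542 0.3082 0.1992] jaw az -84.41 tilt 0.09 F [1.1 0.6 0.1] w mm 39.8 q [-0.51  0.35 -0.24  1.78  0.1   1.02 -2.26]
px [322.8  83.7] n 439 ctr [542.1 260.4] z 61.8 size [19.6 20.7] ang 6.1
px [193.6  86.7] n 427 ctr [529.1 369.2] z 61.6 size [20.2 20.7] ang 7.7
px [319.4 222.7] n 250 ctr [414.9 245.1] z 61.6 size [19.2 21. ] ang 2.9
px [201.6 222.6] n 182 ctr [403.4 355. ] z 61.6 size [14.4 20.8] ang 5.7
px [259.6 156.2] n 1625 ctr [471.1 306.9] z 56.5 size [98.6 13.9] ang 6.6
```

View pics/w10.png

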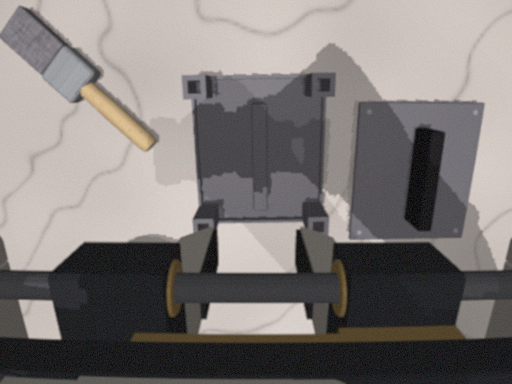

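```bash
python3 - <<'E'
from h import *
go([.4711,.307,.024],-83.3)
E
```

```text
shift [0.2192 0.021  0.0035] turn [-0.019   0.0007  0.001 ] rows 4.2 0.2
```

Request:
step_arm(rows=[[0.13, 0.05, 0.021, 0.0035, -0.019, 0, 0], [0.13, 0.1, 0.021, 0.0035, -0.019, 0, 0], [0.13, 0.14, 0.021, 0.0035, -0.019, 0, 0], [0.13, 0.17, 0.021, 0.0035, -0.019, 0, 0], [0.13, 0.195, 0.021, 0.0035, -0.019, 0, 0], [0.13, 0.213, 0.021, 0.0035, -0.019, 0, 0], [0.13, 0.219, 0.021, 0.0035, -0.019, 0, 0], [0.13, 0.219, 0.021, 0.0035, -0.019, 0, 0]])

```text
clock: 16.6
position: [0.4708, 0.3067, 0.0236]
ee_rot: [1.122, 1.262, -1.126]
force: [-0.0, -0.3, 1.3]
width: 0.438
```

Request:
step_arm(rows=[[1, 0, 0, 0, 0, 0, 0], [1, 0, 0, 0, 0, 0, 0], [1, 0, 0, 0, 0, 0, 0], [1, 0, 0, 0, 0, 0, 0], [1, 0, 0, 0, 0, 0, 0]])

```text
clock: 17.02
position: [0.472, 0.3077, 0.0257]
ee_rot: [1.126, 1.26, -1.124]
force: [-0.4, 0.4, 3.0]
width: 0.149
```

```bash
python3 - <<'E'
from h import *
show(); go([.583,-.0975,.27],5.25)
E
```

```text
t 17.02 pos [0.472  0.3077 0.0257] jaw az -83.49 tilt 0.08 F [-0.4  0.4  3. ] w mm 13.7 q [-0.53  0.59 -0.2   1.91  0.18  0.66 -2.3 ]
shift [-0.3056  0.0808  0.5187] turn [-1.479e+00  4.000e-04 -1.400e-03] rows 11.7 12.4
```

Request:
step_arm(rows=[[1, -0.02, 0, 0, 0, 0, 0], [1, -0.06, 0, 0, 0, 0, 0], [1, -0.11, 0, 0, 0, 0, 0], [1, -0.16, 0, 0, 0, 0, 0], [1, -0.2, 0.01, 0.03, 0, 0, 0], [1, -0.24, 0.015, 0.06, -0.1, 0, 0], [1, -0.275, 0.02, 0.1, -0.2, 0, 0], [1, -0.3, 0.03, 0.14, -0.3, 0, 0], [1, -0.305, 0.04, 0.19, -0.42, 0, 0], [1, -0.305, 0.05, 0.24, -0.54, 0, 0], [1, -0.305, 0.055, 0.29, -0.66, 0, 0], [1, -0.305, 0.06, 0.34, -0.76, 0, 0]])

```text
clock: 18.02
position: [0.5478, 0.0505, 0.2689]
ee_rot: [0.531, 1.505, -0.532]
force: [-0.1, 0.2, -4.0]
width: 0.148
```

```bash
python3 - <<'E'
from h import *
show(); go([.583,-.0975,.27],5.25)
E
```

```text
t 18.02 pos [0.5478 0.0505 0.2689] jaw az -38.89 tilt 0.02 F [-0.1  0.2 -4. ] w mm 13.6 q [ 0.03  0.3  -0.28  1.68  0.09  1.18 -0.96]
shift [-0.0013 -0.1163  0.1504] turn [-7.357e-01 -2.000e-04  3.000e-04] rows 3.6 6.2
```

Request:
step_arm(rows=[[1, 0, -0.025, 0.035, -0.12, 0, 0], [1, 0, -0.05, 0.07, -0.24, 0, 0], [1, 0, -0.08, 0.105, -0.36, 0, 0], [1, 0, -0.1, 0.13, -0.48, 0, 0], [1, 0, -0.116, 0.15, -0.6, 0, 0], [1, 0, -0.116, 0.15, -0.69, 0, 0], [1, 0, -0.116, 0.15, -0.736, 0, 0], [1, 0, -0.116, 0.15, -0.736, 0, 0], [1, 0, -0.116, 0.15, -0.736, 0, 0], [1, 0, -0.116, 0.15, -0.736, 0, 0]])

```text
clock: 18.85
position: [0.582, -0.0951, 0.2688]
ee_rot: [-0.066, 1.57, 0.066]
force: [0.3, -0.1, -3.4]
width: 0.152
```

```bash
python3 - <<'E'
from h import *
im=held(); save(im,'w11.png'); go([.5832,-.0975,.17],5.25)
E
```

```text
t 18.85 pos [ 0.582  -0.0951  0.2688] jaw az 4.85 tilt 0.02 F [ 0.3 -0.1 -3.4] w mm 14.0 q [ 0.33  0.38 -0.36  1.58  0.14  1.21  0.03]
px [110.5 140.8] n 1706 ctr [523.1 -36. ] z 304.4 size [22.1 20.5] ang 4.9
px [401.9 140.7] n 1703 ctr [631.  -26.8] z 304.4 size [22.1 20.5] ang 5.2
tool [-35.6  63.8 -53.8]
tool [-35.6  63.9  54.6]
mid [ 0.5771 -0.0314]
shift [ 0.1235 -0.0032  0.0012] turn [-0.0063 -0.0003  0.    ] rows 2.4 0.1
```

Request:
step_arm(rows=[[1, 0.03, -0.0033, 0.0012, -0.006, 0, 0], [1, 0.07, -0.0033, 0.0012, -0.006, 0, 0], [1, 0.09, -0.0033, 0.0012, -0.006, 0, 0], [1, 0.1, -0.0033, 0.0012, -0.006, 0, 0], [1, 0.107, -0.0033, 0.0012, -0.006, 0, 0], [1, 0.114, -0.0033, 0.0012, -0.006, 0, 0], [1, 0.119, -0.0033, 0.0012, -0.006, 0, 0], [1, 0.1235, -0.0033, 0.0012, -0.006, 0, 0], [1, 0.1235, -0.0033, 0.0012, -0.006, 0, 0]])

```text
clock: 19.65
position: [0.5838, -0.0979, 0.1702]
ee_rot: [-0.072, 1.569, 0.072]
force: [-0.5, -0.6, -3.5]
width: 0.15
```

```bash
python3 - <<'E'
from h import *
s=show(); im=grab('wrist'); save(im,'w12.png'); P=cloud(im)
print(np.median(P[120:135,285:330,2]))
E
```

```text
t 19.65 pos [ 0.5838 -0.0979  0.1702] jaw az 5.28 tilt 0.04 F [-0.5 -0.6 -3.5] w mm 13.8 q [ 0.33  0.46 -0.35  1.7   0.18  1.01  0.  ]
0.161153456862941
```

Request:
step_arm(rows=[[1, 0.0015, 0, 0, 0, 0, 0], [1, 0.0015, 0, 0, 0, 0, 0], [0.13, 0.001, 0, 0, 0, 0, 0], [0.13, 0.001, 0, 0, 0, 0, 0], [0.13, 0.001, 0, 0, 0, 0, 0], [0.13, -0.01, 0, 0, 0, 0, 0], [0.13, -0.04, 0, 0, 0, 0, 0], [0.13, -0.09, 0, 0, 0, 0, 0], [0.13, -0.13, 0, 0, 0, 0, 0], [0.13, -0.15, 0, 0, 0, 0, 0], [0.13, -0.15, 0, 0, 0, 0, 0], [0.13, -0.15, 0, 0, 0, 0, 0]])

```text
clock: 20.7
position: [0.584, -0.0979, 0.2916]
ee_rot: [-0.073, 1.567, 0.072]
force: [-0.4, -0.3, -1.3]
width: 0.435
```

```bash
python3 - <<'E'
from h import *
s=show(); im=grab('wrist'); save(im,'w13.png')
o=blobs(im,.198,.215,(100,40,420,240))
P=cloud(im); print(np.median(P[170:190,200:230,2]))
t=grab('scene'); save(t,'sc13.png')
E
```

```text
t 20.7 pos [ 0.584  -0.0979  0.2916] jaw az 5.28 tilt 0.15 F [-0.4 -0.3 -1.3] w mm 40.0 q [ 0.34  0.36 -0.37  1.54  0.13  1.26  0.05]
px [179.1 110.9] n 663 ctr [524.2 -39.7] z 205.9 size [21.8 19.6] ang 5.0
px [331.7 110.6] n 670 ctr [632.2 -29.7] z 205.9 size [21.9 19.7] ang 5.6
px [255.8 183.7] n 1950 ctr [584.  -92.9] z 200.8 size [13.7 87.2] ang 5.0
0.1609041089495534
```

View pics/sc13.png

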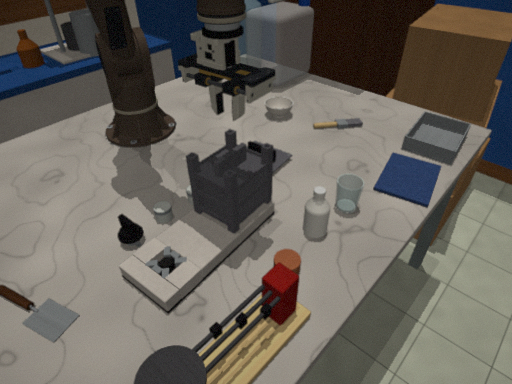

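View pics/w13.png

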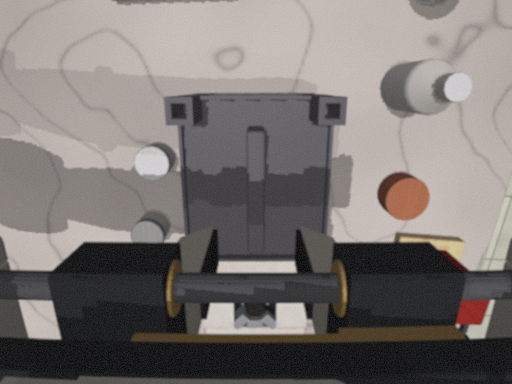

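```bash
python3 - <<'E'
from h import *
t=grab('top'); topo('bowl.png',t,20,290,110,384,6); P=cloud(t)
np.set_printoptions(linewidth=200)
print((P[312:362:2,30:82:2,2]*1000).round(0).astype(int))
s=grab('scene'); topo('bowl_s.png',s,240,80,320,130,8)
E
```

```text
[[  1   1  -1  -1   2  -2  -1   1  -1  -1   1  -2   0  -4  -1  -1   1  -2   0  -3   0   0   2  -1   1   0]
 [ -2   1   2  -3   3  -1  -1  -3  -2  51  51  46  51  48  49  49  50  34   1  -3   0  -3   2   0  -3   1]
 [  1  -4  -1  -1   1   3   0  49  50  48  42  38  33  31  25  25  26  25  50  44  -1   2  -2   1  -2   2]
 [ -2  -2   0  -2   1  -3  51  45  40  35  31  26  21  24  20  19  20  18  22  48  49  31  -3   2   0  -1]
 [ -2  -2   0   0  -1  50  45  41  35  27  24  20  18  17  16  12  11  10  12  16  48  49  28   0   0   2]
 [  3   0  -1  -1  50  46  39  35  25  25  22  19  13  13  13  11   7   8   8   9  13  49  45  -1  -1  -4]
 [ -1  -1  -3  49  44  42  32  28  22  23  21  16   9  10   9   9   6   5   7   8   9   9  48  34   0  -2]
 [ -2   0  -2  49 908  37  31  28  26  20  13  13   7   4   6   6   5   5   5   1   4  12  48  46   0   3]
 [  0  -1  49  44  42  31  24  27  22  16  14  12   8   9   7   5   6   7   5   2   4   9  13  50  30  -2]
 [  0   2  49  44  39  30  27  23  18  15  11   9   8   2   8   6   3   5   6   6   3   7  13  49  36   0]
 [  1  49  47  42  38  30  24 
[... 875 characters left out ...]
  19  21  16  19  16  16  17  21  24  31  50  -1   3 908]
 [ -3  -1  51  50  45  40  36  35  30  25  25  22  22  22  21  20  21  22  23  27  28  47   0   2  -3   2]
 [ -1   0   0  51  46  43  39  36  35  33  32  28  29  24  26  26  29  29  32  39  49  49   2   0  -1  -1]
 [ -2  -1  -2  -2  49  51  42  41  38  36  36  33  31  30  29  33  34  36  43  50  -2  -1  -3  -2  -2   2]
 [  0  -1  -3  -4   0  50  47  44  46  40  38  35  40  37  36  41  44  47  48  -1  -1   2   1   1  -2   1]
 [ -3  -2  -6   1   0  -1  49  48  49  45  42  45  44  48  45  49  47  49  -3  -1   3   0  -1  -3  -2   0]
 [ -1  -3  -1  -1  -1   0   0  -1  48  51  52  48  49  49  49  -3  -1  -1   0   0  -1   1   2   2   2  -3]]
```

View pics/bowl.png

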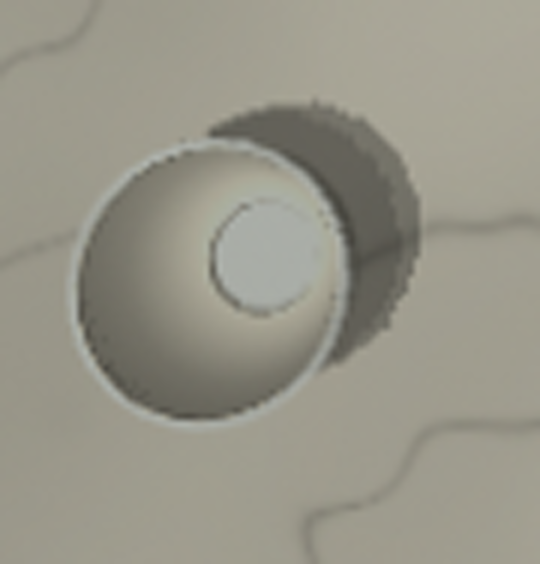

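View pics/bowl_s.png

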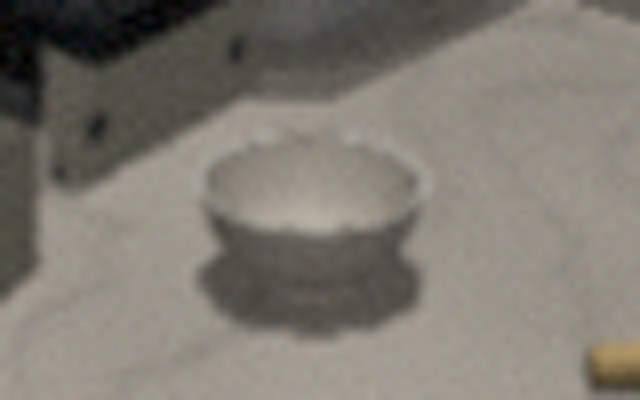

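No third tin: the disc in the bowl is the bowl's own floor, at about 5 mm. Now the tins.

```bash
python3 - <<'E'
from h import *
go([.454,-.135,.25],95.25)
sc=grab('scene'); P=cloud(sc); 
m=blobs(sc,.030,.045,(140,170,215,230),8)
E
```

```text
shift [ 0.0489 -0.0312 -0.1645] turn [-1.4994e+00 -1.4000e-03 -1.9000e-03] rows 3.3 12.6
px [188.9 189.9] n 47 ctr [ 447.9 -133.4] z 38.8 size [13.3 47.8] ang 51.2
px [162.  207.2] n 207 ctr [ 452.  -222.8] z 38.8 size [45.8 50.9] ang 82.6
px [194.2 221.6] n 656 ctr [ 545.1 -200.6] z 41.2 size [113.4  69.9] ang 42.0
```

Request:
step_arm(rows=[[-0.3, 0, -0.01, -0.05, -0.12, 0, 0], [-0.3, 0, -0.02, -0.1, -0.24, 0, 0], [-0.3, 0, -0.031, -0.15, -0.36, 0, 0], [-0.3, 0, -0.031, -0.165, -0.48, 0, 0], [-0.3, 0, -0.031, -0.165, -0.6, 0, 0], [-0.3, 0.01, -0.031, -0.165, -0.72, 0, 0], [-0.3, 0.02, -0.031, -0.165, -0.84, 0, 0], [-0.3, 0.03, -0.031, -0.165, -0.96, 0, 0], [-0.3, 0.04, -0.031, -0.165, -1, 0, 0], [-0.3, 0.049, -0.031, -0.165, -1, 0, 0]])

```text
clock: 21.78
position: [0.4538, -0.1349, 0.2498]
ee_rot: [-0.887, 1.383, 0.888]
force: [-0.3, -0.2, -0.3]
width: 0.649
```

Request:
step_arm(rows=[[-0.3, 0, 0, 0, -0.12, 0, 0], [-0.3, 0, 0, 0, -0.24, 0, 0], [-0.3, 0, 0, 0, -0.36, 0, 0], [-0.3, 0, 0, 0, -0.46, 0, 0], [-0.3, 0, 0, 0, -0.5, 0, 0], [-0.3, 0, 0, 0, -0.5, 0, 0], [-0.3, 0, 0, 0, -0.5, 0, 0]])

```text
clock: 22.37
position: [0.4541, -0.1348, 0.2505]
ee_rot: [-1.274, 1.166, 1.275]
force: [-0.6, -0.3, -0.0]
width: 0.65
```

```bash
python3 - <<'E'
from h import *
s=show(); im=grab('wrist'); save(im,'w14.png')
blobs(im,.030,.0445,None,100)
E
```

```text
t 22.37 pos [ 0.4541 -0.1348  0.2505] jaw az 95.09 tilt 0.04 F [-0.6 -0.3 -0. ] w mm 59.8 q [ 0.68  0.23 -0.6   1.85  0.14  1.1   1.69]
px [101.1 149.1] n 661 ctr [ 457.8 -308.4] z 38.1 size [49.2 23.5] ang 4.1
px [179.3 148.1] n 1276 ctr [ 447.5 -221.2] z 37.8 size [44.1 45.2] ang 47.6
px [268.2 160.8] n 1244 ctr [ 452.9 -120.7] z 37.8 size [44.8 44.1] ang 5.1
px [481.2 185.9] n 692 ctr [463.5 134.3] z 37.5 size [ 21.6 101.4] ang 89.7
px [159.9 220.7] n 7780 ctr [ 545.  -211.8] z 39.8 size [ 61.7 369. ] ang 5.9
```

View pics/w14.png

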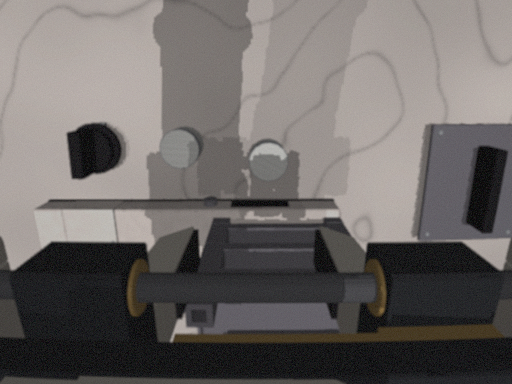

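```bash
python3 - <<'E'
from h import *
go([.453,-.1207,.006],95.25)
E
```

```text
shift [ 3.057e-01 -3.000e-04  1.770e-02] turn [-0.0025  0.0002 -0.0005] rows 5.9 0.0
```

Request:
step_arm(rows=[[-0.3, 0.05, 0, 0.0177, -0.002, 0, 0], [-0.3, 0.1, 0, 0.0177, -0.002, 0, 0], [-0.3, 0.15, 0, 0.0177, -0.002, 0, 0], [-0.3, 0.2, 0, 0.0177, -0.002, 0, 0], [-0.3, 0.23, 0, 0.0177, -0.002, 0, 0], [-0.3, 0.255, 0, 0.0177, -0.002, 0, 0], [-0.3, 0.28, 0, 0.0177, -0.002, 0, 0], [-0.3, 0.295, 0, 0.0177, -0.002, 0, 0], [-0.3, 0.305, 0, 0.0177, -0.002, 0, 0], [-0.3, 0.3055, 0, 0.0177, -0.002, 0, 0]])

```text
clock: 23.25
position: [0.4523, -0.1205, 0.0052]
ee_rot: [-1.276, 1.165, 1.279]
force: [-0.5, -1.0, 0.3]
width: 0.655
```

Request:
step_arm(rows=[[1, 0, 0, 0, 0, 0, 0], [1, 0, 0, 0, 0, 0, 0], [1, 0, 0, 0, 0, 0, 0], [1, 0, 0, 0, 0, 0, 0]], newtons=25)

```text
clock: 23.58
position: [0.4537, -0.1209, 0.0073]
ee_rot: [-1.279, 1.163, 1.277]
force: [-0.5, 0.8, 4.6]
width: 0.473
```

```bash
python3 - <<'E'
from h import *
s=show()
c=np.array([.5838,-.098]); a=np.deg2rad(5.25); X=np.array([np.cos(a),np.sin(a)]); print('pockets',c-.033*X,c+.033*X)
p=c-.033*X; go([p[0],p[1],.26],95.25)
E
```

```text
t 23.58 pos [ 0.4537 -0.1209  0.0073] jaw az 95.38 tilt 0.09 F [-0.5  0.8  4.6] w mm 43.5 q [ 0.48  0.55 -0.44  2.13  0.45  0.54  1.37]
pockets [ 0.55093844 -0.10101955] [ 0.61666156 -0.09498045]
shift [-0.3157 -0.1239  0.0132] turn [ 0.0021 -0.0006  0.0015] rows 6.5 0.0
```

Request:
step_arm(rows=[[1, -0.02, 0, 0, 0, 0, 0], [1, -0.06, 0, 0, 0, 0, 0], [1, -0.11, 0, 0, 0, 0, 0], [1, -0.16, 0, 0, 0, 0, 0], [1, -0.21, 0, 0, 0, 0, 0], [1, -0.26, 0, 0, 0, 0, 0], [1, -0.3, -0.01, 0, 0, 0, 0], [1, -0.316, -0.04, 0.005, 0, 0, 0], [1, -0.316, -0.08, 0.01, 0, 0, 0], [1, -0.316, -0.11, 0.013, 0, 0, 0], [1, -0.316, -0.125, 0.013, 0, 0, 0], [1, -0.316, -0.125, 0.013, 0, 0, 0]])

```text
clock: 24.58
position: [0.5535, -0.1001, 0.2593]
ee_rot: [-1.279, 1.161, 1.279]
force: [-0.2, 0.8, -0.5]
width: 0.476
```

```bash
python3 - <<'E'
from h import *
s=show(); im=grab('wrist'); save(im,'w15.png'); go([.5505,-.101,.17],95.25)
E
```

```text
t 24.58 pos [ 0.5535 -0.1001  0.2593] jaw az 95.46 tilt 0.09 F [-0.2  0.8 -0.5] w mm 43.8 q [ 0.53  0.38 -0.61  1.64  0.23  1.19  1.54]
shift [ 0.1113  0.0018 -0.0006] turn [ 0.0033  0.0007 -0.0003] rows 2.1 0.0
```

View pics/w15.png

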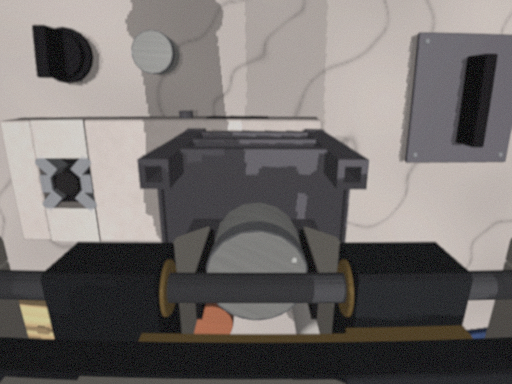

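Request:
step_arm(rows=[[1, 0.03, 0.0018, 0, 0.003, 0, 0], [1, 0.06, 0.0018, 0, 0.003, 0, 0], [1, 0.085, 0.0018, 0, 0.003, 0, 0], [1, 0.098, 0.0018, 0, 0.003, 0, 0], [1, 0.107, 0.0018, 0, 0.003, 0, 0], [1, 0.1125, 0.0018, 0, 0.003, 0, 0], [1, 0.1125, 0.0018, 0, 0.003, 0, 0]])

```text
clock: 25.22
position: [0.5499, -0.1013, 0.1693]
ee_rot: [-1.276, 1.165, 1.276]
force: [-0.1, -0.0, -1.2]
width: 0.471
```

```bash
python3 - <<'E'
from h import *
s=show(); im=grab('wrist'); save(im,'w16.png')
E
```

```text
t 25.22 pos [ 0.5499 -0.1013  0.1693] jaw az 95.21 tilt 0.01 F [-0.1 -0.  -1.2] w mm 43.4 q [ 0.51  0.45 -0.59  1.77  0.29  1.    1.48]
```

View pics/w16.png

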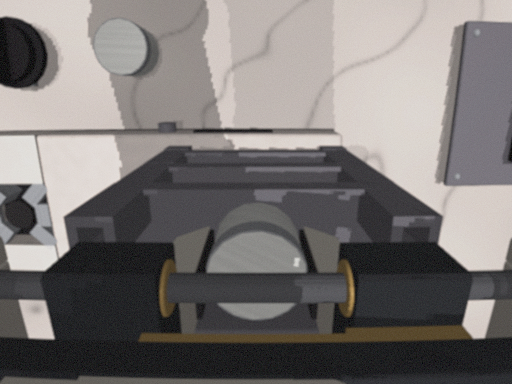

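Request:
step_arm(rows=[[1, 0.0015, 0, 0, 0, 0, 0], [1, 0.0015, 0, 0, 0, 0, 0], [-0.25, 0.001, 0, 0, 0, 0, 0], [-0.25, 0.001, 0, 0, 0, 0, 0], [-0.25, 0.001, 0, 0, 0, 0, 0], [-0.25, -0.01, 0, 0, 0, 0, 0], [-0.25, -0.04, 0, 0, 0, 0, 0], [-0.25, -0.09, 0, 0, 0, 0, 0], [-0.25, -0.12, 0.02, 0, 0, 0, 0], [-0.25, -0.13, 0.07, 0, 0, 0, 0], [-0.25, -0.13, 0.12, 0, 0, 0, 0], [-0.25, -0.13, 0.12, 0, 0, 0, 0]])

```text
clock: 26.27
position: [0.448, -0.1103, 0.2737]
ee_rot: [-1.275, 1.17, 1.277]
force: [-0.3, -0.3, -1.2]
width: 0.627
```

```bash
python3 - <<'E'
from h import *
s=show(); im=grab('wrist'); save(im,'w17.png')
blobs(im,.192,.2045,(120,60,400,250),60)
blobs(im,.030,.0445,None,100)
E
```

```text
t 26.27 pos [ 0.448  -0.1103  0.2737] jaw az 95.17 tilt 0.3 F [-0.3 -0.3 -1.2] w mm 57.6 q [ 0.68  0.19 -0.64  1.84  0.13  1.16  1.65]
px [ 90.7 149.6] n 609 ctr [ 454.7 -310.9] z 38.1 size [50.9 29.5] ang 15.3
px [164.1 148.9] n 1109 ctr [ 447.8 -220.6] z 37.8 size [43.3 44.9] ang 4.9
px [450.4 185.7] n 546 ctr [463.5 134.4] z 37.2 size [101.7  17.7] ang 0.2
px [141.9 219.3] n 7786 ctr [ 539.5 -213.5] z 39.9 size [ 70.  371.5] ang 9.1
```

View pics/w17.png

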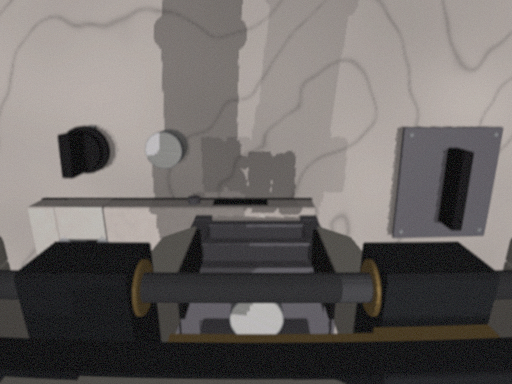

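```bash
python3 - <<'E'
from h import *
go([.4477,-.221,.006],95.25)
E
```

```text
shift [ 0.3356  0.0163 -0.1364] turn [-0.002  -0.0025 -0.0013] rows 7.0 0.0
```

Request:
step_arm(rows=[[-0.3, 0.02, 0.016, -0.05, 0, 0, 0], [-0.3, 0.05, 0.016, -0.1, 0, 0, 0], [-0.3, 0.09, 0.0163, -0.1364, -0.002, -0.0025, 0], [-0.3, 0.14, 0.0163, -0.1364, -0.002, -0.0025, 0], [-0.3, 0.19, 0.0163, -0.1364, -0.002, -0.0025, 0], [-0.3, 0.24, 0.0163, -0.1364, -0.002, -0.0025, 0], [-0.3, 0.275, 0.0163, -0.1364, -0.002, -0.0025, 0], [-0.3, 0.3, 0.0163, -0.1364, -0.002, -0.0025, 0], [-0.3, 0.318, 0.0163, -0.1364, -0.002, -0.0025, 0], [-0.3, 0.33, 0.0163, -0.1364, -0.002, -0.0025, 0], [-0.3, 0.335, 0.0163, -0.1364, -0.002, -0.0025, 0], [-0.3, 0.335, 0.0163, -0.1364, -0.002, -0.0025, 0]])

```text
clock: 27.32
position: [0.4519, -0.2196, 0.005]
ee_rot: [-1.275, 1.162, 1.279]
force: [-0.3, -0.2, 0.5]
width: 0.646
```

Request:
step_arm(rows=[[1, 0, 0, 0, 0, 0, 0], [1, 0, 0, 0, 0, 0, 0], [1, 0, 0, 0, 0, 0, 0], [1, 0, 0, 0, 0, 0, 0]], newtons=25)

```text
clock: 27.65
position: [0.4522, -0.2202, 0.0063]
ee_rot: [-1.277, 1.162, 1.277]
force: [-0.6, 0.2, 5.2]
width: 0.474
```

```bash
python3 - <<'E'
from h import *
s=show()
go([.6165,-.095,.26],95.25); go([.4477,-.221,.26],95.25)
E
```

```text
t 27.65 pos [ 0.4522 -0.2202  0.0063] jaw az 95.33 tilt 0.12 F [-0.6  0.2  5.2] w mm 43.6 q [ 0.66  0.59 -0.42  2.05  0.42  0.58  1.61]
shift [-0.3166 -0.2195  0.1372] turn [0.0013 0.0013 0.0016] rows 7.8 0.0
shift [-0.3171  0.0052 -0.    ] turn [0.0013 0.0013 0.0016] rows 6.1 0.0
```

Request:
step_arm(rows=[[1, -0.02, 0, 0, 0, 0, 0], [1, -0.06, 0, 0, 0, 0, 0], [1, -0.11, 0, 0, 0, 0, 0], [1, -0.16, 0, 0, 0, 0, 0], [1, -0.21, 0, 0, 0, 0, 0], [1, -0.26, 0, 0, 0, 0, 0], [1, -0.3, -0.01, 0.01, 0, 0, 0], [1, -0.317, -0.04, 0.03, 0, 0, 0], [1, -0.317, -0.08, 0.06, 0, 0, 0], [1, -0.317, -0.12, 0.09, 0, 0, 0], [1, -0.317, -0.16, 0.12, 0, 0, 0], [1, -0.317, -0.19, 0.137, 0, 0, 0]])

```text
clock: 28.65
position: [0.5942, -0.0931, 0.2597]
ee_rot: [-1.277, 1.159, 1.281]
force: [-0.5, 0.2, -0.9]
width: 0.472
```

Request:
step_arm(rows=[[1, 0, -0.02, 0, 0, 0, 0], [1, 0, -0.033, 0, 0, 0, 0], [1, 0, -0.033, 0, 0, 0, 0], [1, 0, -0.033, 0, 0, 0, 0]])

```text
clock: 28.98
position: [0.6186, -0.0945, 0.2588]
ee_rot: [-1.275, 1.162, 1.28]
force: [-0.9, -0.6, -2.3]
width: 0.475
```

```bash
python3 - <<'E'
from h import *
s=show(); im=grab('wrist'); save(im,'w18.png'); go([.6185,-.095,.168],95.25)
blobs(im,.280,.298,(180,180,330,275),60)
P=cloud(im); print((P[240:270:5,225:300:8,2]*1000).round(0))
E
```

```text
t 28.98 pos [ 0.6186 -0.0945  0.2588] jaw az 95.36 tilt 0.18 F [-0.9 -0.6 -2.3] w mm 43.7 q [ 0.46  0.48 -0.59  1.49  0.27  1.26  1.5 ]
shift [ 0.1137 -0.0004 -0.0006] turn [ 0.0014  0.0025 -0.0009] rows 2.2 0.0
px [255.6 247.8] n 6179 ctr [602.3 -96.5] z 290.3 size [27.4 63.4] ang 5.3
[[290. 290. 290. 290. 291. 290. 290. 290. 291. 290.]
 [291. 290. 291. 291. 290. 290. 292. 292. 290. 290.]
 [291. 289. 290. 290. 291. 291. 290. 290. 291. 291.]
 [291. 290. 290. 291. 290. 292. 290. 290. 289. 290.]
 [290. 292. 290. 291. 290. 290. 290. 291. 291. 291.]
 [290. 291. 291. 292. 291. 290. 290. 291. 291. 291.]]
```

View pics/w18.png

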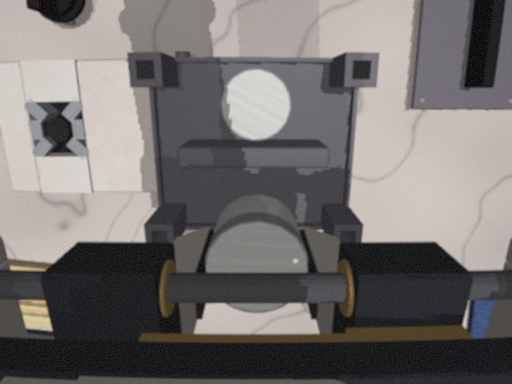

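```bash
python3 - <<'E'
from h import *
im=grab('wrist')
blobs(im,.190,.2045,(200,60,310,200),60)
E
```

```text
px [256.4 104.9] n 3940 ctr [ 550.9 -100.7] z 198.9 size [43.4 44.5] ang 5.4
px [254.4 156. ] n 2511 ctr [582.9 -98.8] z 200.7 size [14.7 72.1] ang 5.3
```

Request:
step_arm(rows=[[1, 0.03, 0, 0, 0, 0, 0], [1, 0.06, 0, 0, 0, 0, 0], [1, 0.085, 0, 0, 0, 0, 0], [1, 0.098, 0, 0, 0, 0, 0], [1, 0.107, 0, 0, 0, 0, 0], [1, 0.1125, 0, 0, 0, 0, 0], [1, 0.1137, 0, 0, 0, 0, 0], [1, 0.1137, 0, 0, 0, 0, 0]])

```text
clock: 29.75
position: [0.6191, -0.0945, 0.1688]
ee_rot: [-1.276, 1.162, 1.278]
force: [0.7, -0.0, -1.1]
width: 0.475
```

```bash
python3 - <<'E'
from h import *
s=show(); im=grab('wrist'); save(im,'w19.png')
E
```

```text
t 29.75 pos [ 0.6191 -0.0945  0.1688] jaw az 95.34 tilt 0.14 F [ 0.7 -0.  -1.1] w mm 43.7 q [ 0.44  0.55 -0.57  1.6   0.32  1.08  1.45]
```

View pics/w19.png

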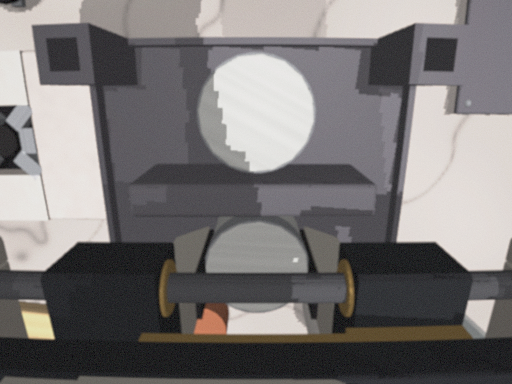

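Request:
step_arm(rows=[[1, 0.002, 0, 0, 0, 0, 0], [1, 0.002, 0, 0, 0, 0, 0], [-0.25, 0.0015, 0, 0, 0, 0, 0], [-0.25, 0.0015, 0, 0, 0, 0, 0], [-0.25, 0.0015, 0, 0, 0, 0, 0], [-0.25, -0.01, 0, 0, 0, 0, 0], [-0.25, -0.04, 0, 0, 0, 0, 0], [-0.25, -0.09, 0, 0, 0, 0, 0], [-0.25, -0.13, -0.02, 0, 0, 0, 0], [-0.25, -0.16, -0.05, 0, 0, 0, 0], [-0.25, -0.16, -0.05, 0, 0, 0, 0], [-0.25, -0.16, -0.05, 0, 0, 0, 0]])

```text
clock: 30.8
position: [0.6602, -0.0903, 0.2982]
ee_rot: [-1.277, 1.159, 1.277]
force: [-0.4, 0.1, -0.6]
width: 0.625
```

```bash
python3 - <<'E'
from h import *
s=show(); im=grab('wrist'); save(im,'w20.png')
blobs(im,.190,.2048,(120,40,400,250),60)
t=grab('top'); save(t,'top20.png'); blobs(t,.045,.066,(140,215,225,300),10); blobs(t,.008,.03,(140,215,225,300),100)
E
```

```text
t 30.8 pos [ 0.6602 -0.0903  0.2982] jaw az 95.37 tilt 0.26 F [-0.4  0.1 -0.6] w mm 57.5 q [ 0.41  0.53 -0.58  1.32  0.28  1.38  1.5 ]
px [255.2  54.8] n 1772 ctr [ 561.3 -100.3] z 198.9 size [24.  43.7] ang 5.4
px [252.8  90.5] n 2676 ctr [584.3 -99.5] z 200.9 size [13.7 99.2] ang 5.4
px [255.9 132. ] n 2690 ctr [615.2 -94.2] z 198.9 size [44.4 44.1] ang 76.5
px [177.2 156.9] n 188 ctr [ 639.3 -154.6] z 197.7 size [28.6 15.9] ang 51.3
px [329.3 156.9] n 181 ctr [628.6 -34.5] z 197.0 size [16.8 27.6] ang 50.5
px [339.2 166.7] n 110 ctr [634.3 -27.5] z 198.4 size [11.3 10.3] ang 5.4
px [166.3 166.4] n 108 ctr [ 647.1 -161. ] z 197.9 size [10.5 10.8] ang 7.8
px [175.  264.1] n 262 ctr [462.8 142.1] z 52.7 size [95.7 15.3] ang 6.3
px [178.2 263.2] n 2836 ctr [463.2 142.3] z 17.2 size [148.1 130.5] ang 6.5
```

View pics/w20.png

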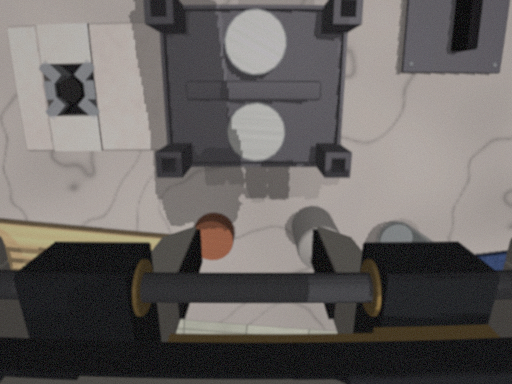

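View pics/top20.png

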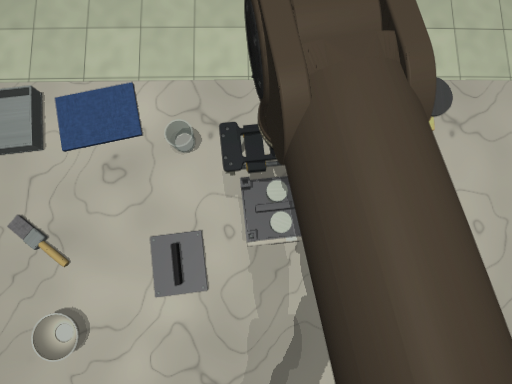

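```bash
python3 - <<'E'
from h import *
go([.483,.1425,.2],96.5)
E
```

```text
shift [0.1206 0.1905 0.3107] turn [-0.0191  0.0025 -0.0014] rows 7.4 0.2
```

Request:
step_arm(rows=[[0.13, 0, 0.025, 0.04, -0.019, 0, 0], [0.13, 0, 0.05, 0.08, -0.019, 0, 0], [0.13, 0, 0.08, 0.12, -0.019, 0, 0], [0.13, 0, 0.11, 0.16, -0.019, 0, 0], [0.13, 0, 0.14, 0.2, -0.019, 0, 0], [0.13, 0.02, 0.165, 0.24, -0.019, 0, 0], [0.13, 0.05, 0.19, 0.28, -0.019, 0, 0], [0.13, 0.09, 0.1905, 0.3107, -0.019, 0, 0], [0.13, 0.12, 0.1905, 0.3107, -0.019, 0, 0], [0.13, 0.12, 0.1905, 0.3107, -0.019, 0, 0], [0.13, 0.12, 0.1905, 0.3107, -0.019, 0, 0]])

```text
clock: 31.82
position: [0.4824, 0.1413, 0.1998]
ee_rot: [-1.29, 1.156, 1.296]
force: [-0.4, -0.0, 0.5]
width: 0.433
```

```bash
python3 - <<'E'
from h import *
s=show(); im=grab('wrist'); save(im,'w21.png')
blobs(im,.046,.062,(150,40,380,245),60)
blobs(im,.010,.026,(150,40,380,245),60)
E
```

```text
t 31.82 pos [0.4824 0.1413 0.1998] jaw az 96.5 tilt 0.24 F [-0.4 -0.   0.5] w mm 39.8 q [ 0.15  0.35 -0.7   1.86  0.26  1.03  1.04]
px [257.9 152.7] n 1556 ctr [463.1 141.4] z 53.6 size [98.1 13.3] ang 6.3
px [257.4 142.5] n 16607 ctr [462.9 140.9] z 17.7 size [149.  129.7] ang 6.4
```

View pics/w21.png

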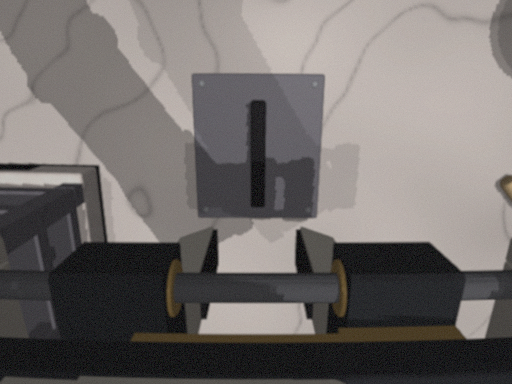

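```bash
python3 - <<'E'
from h import *
go([.463,.1412,.0245],96.4)
E
```

```text
shift [0.2208 0.0256 0.0022] turn [ 0.0005  0.0018 -0.0011] rows 4.3 0.0
```

Request:
step_arm(rows=[[0.13, 0.03, 0.0256, 0.0022, 0, 0.0018, 0], [0.13, 0.07, 0.0256, 0.0022, 0, 0.0018, 0], [0.13, 0.11, 0.0256, 0.0022, 0, 0.0018, 0], [0.13, 0.15, 0.0256, 0.0022, 0, 0.0018, 0], [0.13, 0.18, 0.0256, 0.0022, 0, 0.0018, 0], [0.13, 0.2, 0.0256, 0.0022, 0, 0.0018, 0], [0.13, 0.215, 0.0256, 0.0022, 0, 0.0018, 0], [0.13, 0.2205, 0.0256, 0.0022, 0, 0.0018, 0], [0.13, 0.2205, 0.0256, 0.0022, 0, 0.0018, 0]])

```text
clock: 32.62
position: [0.4643, 0.1416, 0.0247]
ee_rot: [-1.291, 1.154, 1.291]
force: [-1.0, 0.0, 0.4]
width: 0.435
```

Request:
step_arm(rows=[[1, 0, 0, 0, 0, 0, 0], [1, 0, 0, 0, 0, 0, 0], [1, 0, 0, 0, 0, 0, 0], [1, 0, 0, 0, 0, 0, 0], [1, 0, 0, 0, 0, 0, 0]], newtons=45)

```text
clock: 33.03
position: [0.4638, 0.1421, 0.0251]
ee_rot: [-1.292, 1.153, 1.291]
force: [-1.4, -1.4, 6.1]
width: 0.15
```

```bash
python3 - <<'E'
from h import *
show(); go([.5835,-.0975,.30],5.25)
E
```

```text
t 33.03 pos [0.4638 0.1421 0.0251] jaw az 96.45 tilt 0.06 F [-1.4 -1.4  6.1] w mm 13.8 q [ 0.01  0.56 -0.56  2.08  0.49  0.63  0.8 ]
shift [-0.3436 -0.1154 -0.3143] turn [1.5201e+00 9.0000e-04 6.0000e-04] rows 9.2 12.7
```

Request:
step_arm(rows=[[1, -0.02, 0, 0, 0, 0, 0], [1, -0.06, 0, 0, 0, 0, 0], [1, -0.11, 0, 0, 0, 0, 0], [1, -0.16, 0, 0, 0, 0, 0], [1, -0.21, 0, 0, 0.1, 0, 0], [1, -0.26, 0, 0, 0.2, 0, 0], [1, -0.3, -0.01, -0.01, 0.3, 0, 0], [1, -0.335, -0.02, -0.03, 0.4, 0, 0], [1, -0.344, -0.04, -0.07, 0.52, 0, 0], [1, -0.344, -0.06, -0.11, 0.64, 0, 0], [1, -0.344, -0.08, -0.15, 0.75, 0, 0], [1, -0.344, -0.09, -0.19, 0.85, 0, 0]])

```text
clock: 34.03
position: [0.5531, -0.0021, 0.2995]
ee_rot: [-0.616, 1.481, 0.616]
force: [0.9, 0.2, -3.0]
width: 0.15
```

```bash
python3 - <<'E'
from h import *
show(); go([.5838,-.0995,.30],5.25)
E
```

```text
t 34.03 pos [ 0.5531 -0.0021  0.2995] jaw az 45.16 tilt 0.05 F [ 0.9  0.2 -3. ] w mm 13.8 q [ 0.27  0.31 -0.48  1.61  0.15  1.26  0.56]
shift [-0.0007 -0.1131 -0.0593] turn [ 6.652e-01  7.000e-04 -4.000e-04] rows 2.5 5.6
```

Request:
step_arm(rows=[[1, 0, -0.03, -0.015, 0.12, 0, 0], [1, 0, -0.06, -0.03, 0.24, 0, 0], [1, 0, -0.09, -0.045, 0.36, 0, 0], [1, 0, -0.11, -0.058, 0.48, 0, 0], [1, 0, -0.113, -0.059, 0.58, 0, 0], [1, 0, -0.113, -0.059, 0.64, 0, 0], [1, 0, -0.113, -0.059, 0.665, 0, 0], [1, 0, -0.113, -0.059, 0.665, 0, 0], [1, 0, -0.113, -0.059, 0.665, 0, 0]])

```text
clock: 34.78
position: [0.5831, -0.0971, 0.2993]
ee_rot: [-0.078, 1.57, 0.08]
force: [-0.2, 1.0, -2.6]
width: 0.147
```

```bash
python3 - <<'E'
from h import *
s=show(); im=grab('wrist'); save(im,'w22.png'); go([.5838,-.0995,.22],5.25)
P=cloud(im); Z=P[:,:,2]; print(np.median(Z[120:140,300:340]))
blobs(im,.285,.300,(60,40,450,238),100)
E
```

```text
t 34.78 pos [ 0.5831 -0.0971  0.2993] jaw az 5.75 tilt 0.06 F [-0.2  1.  -2.6] w mm 13.6 q [ 0.29  0.35 -0.3   1.53  0.11  1.28  0.08]
shift [ 0.0992 -0.003   0.0005] turn [ 0.0082 -0.0003 -0.0008] rows 1.9 0.1
0.29191653875167933
px [256.3 160.5] n 32743 ctr [579.6 -58.1] z 291.9 size [128.9  74.9] ang 5.8
```

View pics/w22.png

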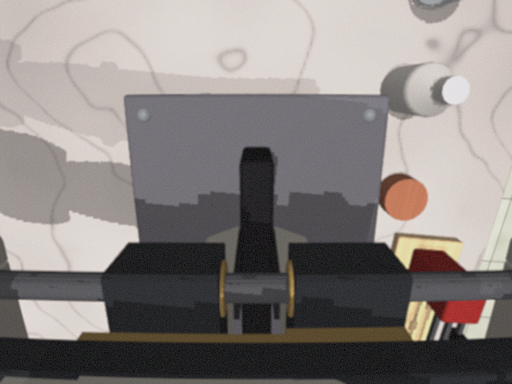

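Request:
step_arm(rows=[[1, 0.025, -0.0034, 0.0003, 0.008, 0, 0], [1, 0.05, -0.0034, 0.0003, 0.008, 0, 0], [1, 0.065, -0.0034, 0.0003, 0.008, 0, 0], [1, 0.075, -0.0034, 0.0003, 0.008, 0, 0], [1, 0.082, -0.0034, 0.0003, 0.008, 0, 0], [1, 0.089, -0.0034, 0.0003, 0.008, 0, 0], [1, 0.095, -0.0034, 0.0003, 0.008, 0, 0], [1, 0.0997, -0.0034, 0.0003, 0.008, 0, 0], [1, 0.0997, -0.0034, 0.0003, 0.008, 0, 0]])

```text
clock: 35.58
position: [0.5842, -0.1002, 0.2198]
ee_rot: [-0.07, 1.569, 0.071]
force: [0.3, 0.6, -2.7]
width: 0.149
```

```bash
python3 - <<'E'
from h import *
s=show(); im=grab('wrist'); save(im,'w23.png'); 
P=cloud(im); Z=P[:,:,2]; print(np.median(Z[120:140,300:340]))
E
```

```text
t 35.58 pos [ 0.5842 -0.1002  0.2198] jaw az 5.12 tilt 0.05 F [ 0.3  0.6 -2.7] w mm 13.7 q [ 0.29  0.41 -0.29  1.64  0.13  1.11  0.05]
0.21239920853766495
```

View pics/w23.png

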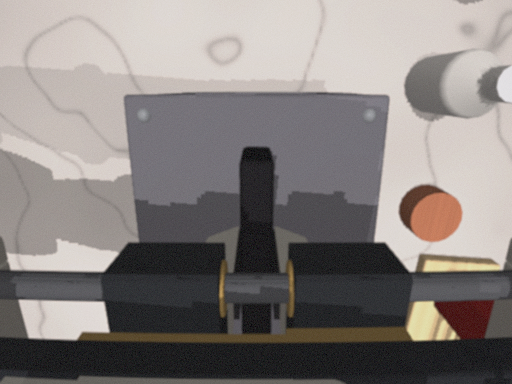

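Request:
step_arm(rows=[[1, 0.0015, 0, 0, 0, 0, 0], [1, 0.0015, 0, 0, 0, 0, 0], [0.13, 0.001, 0, 0, 0, 0, 0], [0.13, 0.001, 0, 0, 0, 0, 0], [0.13, 0.001, 0, 0, 0, 0, 0], [0.13, -0.01, 0, 0, 0, 0, 0], [0.13, -0.04, 0, 0, 0, 0, 0], [0.13, -0.08, 0, 0, 0, 0, 0], [0.13, -0.12, 0, 0, 0, 0, 0], [0.13, -0.12, 0, 0, 0, 0, 0], [0.13, -0.12, 0, 0, 0, 0, 0]])

```text
clock: 36.55
position: [0.5851, -0.1003, 0.3185]
ee_rot: [-0.07, 1.565, 0.07]
force: [1.3, 0.1, -1.0]
width: 0.431
```

```bash
python3 - <<'E'
from h import *
s=show(); im=grab('wrist'); save(im,'w24.png'); 
blobs(im,.20,.225,(120,40,400,270),100)
blobs(im,.225,.26,(120,40,400,240),100)
sc=grab('scene'); topo('sc24.png',sc,120,80,300,300,3)
t=grab('top'); topo('t24.png',t,240,150,420,300,4)
E
```

```text
t 36.55 pos [ 0.5851 -0.1003  0.3185] jaw az 5.1 tilt 0.27 F [ 1.3  0.1 -1. ] w mm 39.7 q [ 0.29  0.34 -0.3   1.49  0.1   1.31  0.08]
px [254.6 166.8] n 22319 ctr [584.5 -98.7] z 211.9 size [129.7 149.9] ang 5.1
px [254.7 182.4] n 2194 ctr [583.5 -88. ] z 247.7 size [13.6 82.9] ang 5.5
```

View pics/sc24.png

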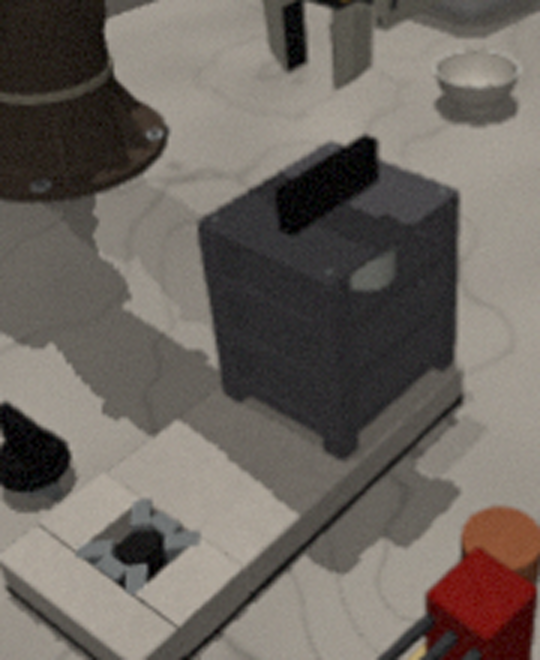

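```bash
python3 - <<'E'
from h import *
go([.625,-.32,.25],95.25)
E
```

```text
shift [ 0.081  -0.2781  0.0275] turn [-1.5025e+00 -3.0000e-04 -1.7000e-03] rows 5.6 12.6
```

View pics/t24.png

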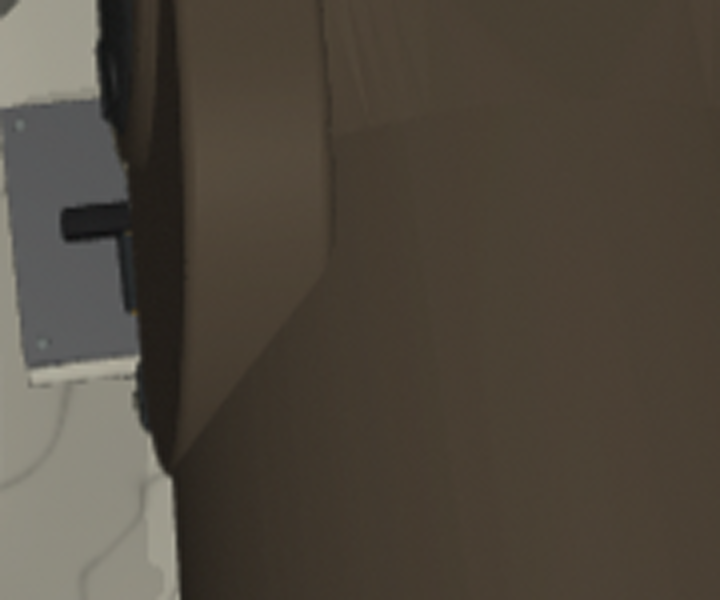

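Request:
step_arm(rows=[[0.13, 0, -0.04, 0, -0.1, 0, 0], [0.13, 0, -0.08, 0, -0.22, 0, 0], [0.13, 0, -0.13, 0.01, -0.34, 0, 0], [0.13, 0, -0.18, 0.02, -0.46, 0, 0], [0.13, 0, -0.23, 0.0275, -0.58, 0, 0], [0.13, 0, -0.27, 0.0275, -0.7, 0, 0], [0.13, 0, -0.278, 0.0275, -0.82, 0, 0], [0.13, 0.03, -0.278, 0.0275, -0.94, 0, 0], [0.13, 0.06, -0.278, 0.0275, -1, 0, 0], [0.13, 0.08, -0.278, 0.0275, -1, 0, 0]])

```text
clock: 37.53
position: [0.6242, -0.32, 0.2477]
ee_rot: [-0.883, 1.384, 0.891]
force: [0.1, -0.5, -0.7]
width: 0.434
```

Request:
step_arm(rows=[[0.13, 0, 0, 0, -0.12, 0, 0], [0.13, 0, 0, 0, -0.24, 0, 0], [0.13, 0, 0, 0, -0.36, 0, 0], [0.13, 0, 0, 0, -0.46, 0, 0], [0.13, 0, 0, 0, -0.502, 0, 0], [0.13, 0, 0, 0, -0.502, 0, 0], [0.13, 0, 0, 0, -0.502, 0, 0]])

```text
clock: 38.12
position: [0.6251, -0.3198, 0.2504]
ee_rot: [-1.273, 1.166, 1.277]
force: [-0.1, -0.3, 1.6]
width: 0.437
```

```bash
python3 - <<'E'
from h import *
s=show(); im=grab('wrist'); save(im,'w25.png'); import pickle; pickle.dump(im,open('/tmp/w25.pkl','wb'))
E
```

```text
t 38.12 pos [ 0.6251 -0.3198  0.2504] jaw az 95.12 tilt 0.13 F [-0.1 -0.3  1.6] w mm 40.2 q [ 0.71  0.61 -0.55  1.28  0.31  1.33  1.83]
```

View pics/w25.png

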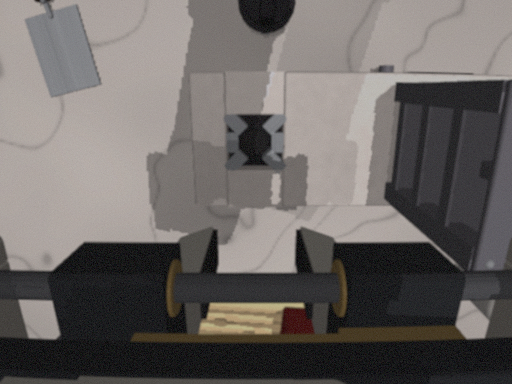

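Port in view at (256,140). I'll zoom in and measure it.

```bash
python3 - <<'E'
from h import *; import pickle
im=pickle.load(open('/tmp/w25.pkl','rb'))
topo('port.png',im,215,100,295,180,8)
P=cloud(im); np.set_printoptions(linewidth=220)
print((P[108:174:3,220:292:3,2]*1000).round(0).astype(int))
E
```

```text
[[ 39  38  39  40  40  39  40  39  40  39  41  39  40  42  39  39 408  40  40  40  40  41  41  40]
 [ 41  40 408  40  38  39  40  40  41  39  39  40  40  40  40  40  39  39  40  39  40  41  38  41]
 [ 41  41  40  40  39  39  19  15  16  17  16  17  14  15  16  17  16  16  39  40  40  40  38  38]
 [ 41  40  39  39  40  40  41  20  17  16  17  15  16  16  16  16  15  40  41  40  40  40  38  40]
 [ 39  40  39  39  40  39  40  38  19  15  15  16  16  17  16  16  39  41  41  40  41  40  40  39]
 [ 40  39  36  39  40  40  41  42  39  20  17  16  17  17  16  40  40  41  39  38  41  36  40  41]
 [ 38  41  39  15  39  39  40  39  40  16  17  15  16  16  17  39  39  39  40  39  17  36  41  39]
 [ 40  40  39  17  15  40  40  39  16  15  16  34  35  16  16  17  39  40  39  16  15  37  40  41]
 [ 41  40  39  39  38  37  40  16  16  39  38  38  39  39  39  15  17  41  39  39  41  38  40  39]
 [ 39  40  40  41  39  39  35  18  36  39  38  38  38  38  39  39  15  15  39  40  41  40  40  39]
 [ 40  42  38  41  40  39  39  16  40  37  38  39  38  39  39  39  15  17  40  39  40  40  40  39]
 [ 40  40  
[... 378 characters left out ...]
0  40]
 [ 40  42  37  16  16  39  39  40  31  16  39 408  39  39  15  26  39  40  41  18  17  38  40  40]
 [ 41  40  39  15  40  40  40  39  40  31  14  16  17  17  28  41  40  41  41  39  18  37  39  40]
 [ 41  40  39  40  40  42  40  41  40  17  17  15  17  17  16  40  40  41  40  40  39  39  40  40]
 [ 40  41  40  41  40  40  38  41  15  15  17  17  17  16  16  16  40  40  39  40  39  40  40  41]
 [ 40  40  39  41  40  39  40  17  17  15  16  16  16  17  16  17  15  40  40  41  39  40  38  40]
 [ 41  39  39  40  40  41  31  31  31  33  31  33  33  30  31  33  33  32  40  40  39  39  40  39]
 [ 40  41  39  41  41  40  40  40  40  39  40  41  39  40  40  41  40  40  40  40  40  38  40  40]]
```

View pics/port.png

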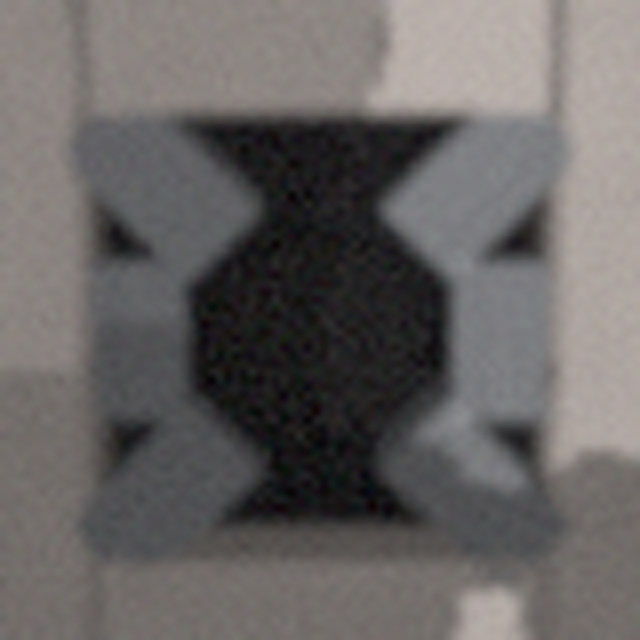

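```bash
python3 - <<'E'
from h import *; import pickle
im=pickle.load(open('/tmp/w25.pkl','rb'))
px=np.array([[265,212],[380,212],[268,462],[378,462],[321,337],[190,337],[448,337]])
uv=(px+.5)/8-.5+[215,100]
print((onplane(im,uv,.04)*1000).round(1))
g=cv2.cvtColor(im['pixels'],cv2.COLOR_RGB2GRAY)
P=cloud(im)
# plunger disc: depth 36-39.5 & dark
m=((g<60)&(P[:,:,2]>.033)&(P[:,:,2]<.046)); m[:110]=0;m[172:]=0;m[:,:225]=0;m[:,288:]=0
n,l,st,ce=cv2.connectedComponentsWithStats(m.astype(np.uint8)); i=1+np.argmax(st[1:,4]); print(st[i],ce[i],np.median(P[l==i],0).round(4), onplane(im,[ce[i]],.0385).round(4))
go([.478,-.31,.2],95.25)
E
```

```text
[[ 586.8 -332.    40. ]
 [ 585.4 -316.4   40. ]
 [ 621.3 -328.7   40. ]
 [ 619.9 -313.4   40. ]
 [ 603.2 -322.9   40. ]
 [ 604.8 -340.8   40. ]
 [ 601.6 -305.4   40. ]]
[243 129  25  26 509] [254.88605108 141.47937132] [ 0.6031 -0.3226  0.0385] [[ 0.6031 -0.3226  0.0385]]
shift [0.0636 0.1822 0.0285] turn [-0.0024  0.0014 -0.0011] rows 3.7 0.0
```

Request:
step_arm(rows=[[0.13, 0.01, 0.045, 0.007, 0, 0, 0], [0.13, 0.02, 0.09, 0.014, 0, 0, 0], [0.13, 0.04, 0.135, 0.021, 0, 0, 0], [0.13, 0.06, 0.17, 0.028, 0, 0, 0], [0.13, 0.0636, 0.182, 0.0285, 0, 0, 0], [0.13, 0.0636, 0.182, 0.0285, 0, 0, 0], [0.13, 0.0636, 0.182, 0.0285, 0, 0, 0]])

```text
clock: 38.75
position: [0.479, -0.3108, 0.2012]
ee_rot: [-1.275, 1.165, 1.274]
force: [-0.9, -0.0, -0.3]
width: 0.438
```

```bash
python3 - <<'E'
from h import *
s=show(); im=grab('wrist'); save(im,'w26.png'); import pickle; pickle.dump(im,open('/tmp/w26.pkl','wb'))
blobs(im,.060,.080,(150,40,360,250),60)
blobs(im,.032,.044,(150,40,360,250),60)
blobs(im,.022,.033,(150,40,360,200),60)
topo('cart.png',im,200,60,330,220,4)
E
```

```text
t 38.75 pos [ 0.479  -0.3108  0.2012] jaw az 95.13 tilt 0.05 F [-0.9 -0.  -0.3] w mm 40.3 q [ 0.9   0.44 -0.59  1.71  0.27  1.08  1.89]
px [243.7 153.5] n 908 ctr [ 456.9 -323.2] z 71.7 size [50.3 13.8] ang 4.2
px [229.4 147.6] n 525 ctr [ 458.7 -339.3] z 38.0 size [44.9 14.7] ang 1.7
px [259.3 148.7] n 614 ctr [ 456.9 -308.3] z 37.9 size [45.9 16.5] ang 5.0
px [263.5 228.9] n 4991 ctr [ 542.8 -297.6] z 39.8 size [ 39.3 201.8] ang 5.6
px [246.3 139.7] n 796 ctr [ 457.5 -323.1] z 27.8 size [58.1 58.8] ang 3.3
```

View pics/w26.png

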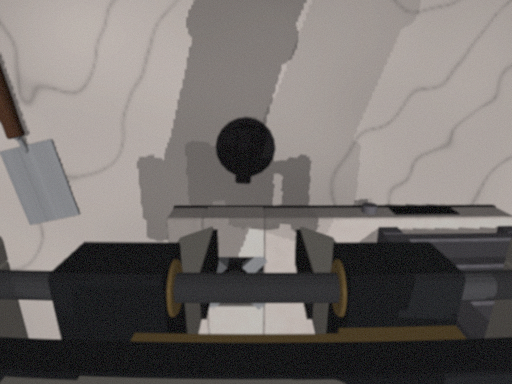

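View pics/cart.png

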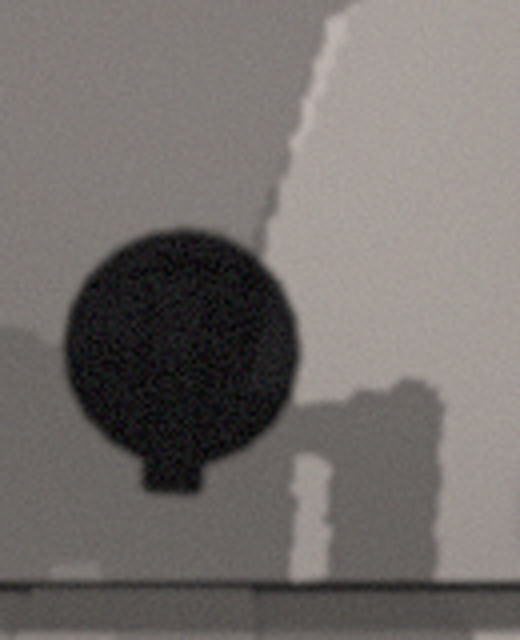

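```bash
python3 - <<'E'
from h import *
go([.4572,-.3232,.0425],94.3)
E
```

```text
shift [ 0.1987  0.0302 -0.0131] turn [0.0148 0.0001 0.0019] rows 3.9 0.1
```

Request:
step_arm(rows=[[0.13, 0.03, 0.0302, -0.0131, 0.0148, 0, 0.001], [0.13, 0.07, 0.0302, -0.0131, 0.0148, 0, 0.001], [0.13, 0.11, 0.0302, -0.0131, 0.0148, 0, 0.001], [0.13, 0.15, 0.0302, -0.0131, 0.0148, 0, 0.001], [0.13, 0.175, 0.0302, -0.0131, 0.0148, 0, 0.001], [0.13, 0.19, 0.0302, -0.0131, 0.0148, 0, 0.001], [0.13, 0.1985, 0.0302, -0.0131, 0.0148, 0, 0.001], [0.13, 0.1985, 0.0302, -0.0131, 0.0148, 0, 0.001], [0.13, 0.1985, 0.0302, -0.0131, 0.0148, 0, 0.001]])

```text
clock: 39.55
position: [0.4568, -0.3231, 0.0427]
ee_rot: [-1.265, 1.172, 1.265]
force: [0.6, -0.1, -0.5]
width: 0.435
```

Request:
step_arm(rows=[[1, 0, 0, 0, 0, 0, 0], [1, 0, 0, 0, 0, 0, 0], [1, 0, 0, 0, 0, 0, 0], [1, 0, 0, 0, 0, 0, 0], [1, 0, 0, 0, 0, 0, 0]], newtons=58)

```text
clock: 39.97
position: [0.4556, -0.3233, 0.0424]
ee_rot: [-1.264, 1.173, 1.265]
force: [-1.6, 0.6, 3.1]
width: 0.149
```

```bash
python3 - <<'E'
from h import *
show(); go([.4572,-.3232,.125],95.25); go([.6032,-.3228,.125],95.25)
E
```

```text
t 39.97 pos [ 0.4556 -0.3233  0.0424] jaw az 94.32 tilt 0.02 F [-1.6  0.6  3.1] w mm 13.7 q [ 0.87  0.6  -0.5   1.89  0.41  0.75  1.79]
shift [-1.033e-01 -2.000e-03 -1.000e-04] turn [-0.0155 -0.0001 -0.0004] rows 2.0 0.1
shift [-0.1033 -0.184  -0.0133] turn [-0.0155 -0.0001 -0.0004] rows 4.1 0.1
```

Request:
step_arm(rows=[[1, -0.02, 0, 0, 0, 0, 0], [1, -0.05, 0, 0, 0, 0, 0], [1, -0.08, 0, 0, -0.01, 0, 0], [1, -0.1, -0.02, 0, -0.0155, 0, 0], [1, -0.103, -0.05, -0.004, -0.0155, 0, 0], [1, -0.103, -0.09, -0.008, -0.0155, 0, 0], [1, -0.103, -0.13, -0.011, -0.0155, 0, 0], [1, -0.103, -0.165, -0.0133, -0.0155, 0, 0], [1, -0.103, -0.1825, -0.0133, -0.0155, 0, 0], [1, -0.103, -0.1825, -0.0133, -0.0155, 0, 0], [1, -0.103, -0.1825, -0.0133, -0.0155, 0, 0]])

```text
clock: 40.88
position: [0.6019, -0.3218, 0.1233]
ee_rot: [-1.275, 1.164, 1.28]
force: [-0.7, -0.0, -2.5]
width: 0.151
```

```bash
python3 - <<'E'
from h import *
s=show(); im=grab('wrist'); save(im,'w27.png'); R0=R.from_rotvec(s['ee_rot']).as_matrix()
P=cloud(im); Q=(P.reshape(-1,3)-s['position'])@R0; 
Q=Q.reshape(384,512,3); zt=Q[:,:,0]
np.set_printoptions(linewidth=220)
print((zt[180:290:8,200:310:8]*1000).round(0).astype(int))
topo('w27z.png',im,170,130,340,300,4)
E
```

```text
t 40.88 pos [ 0.6019 -0.3218  0.1233] jaw az 95.32 tilt 0.15 F [-0.7 -0.  -2.5] w mm 13.9 q [ 0.73  0.68 -0.52  1.5   0.36  1.07  1.79]
[[  83   84  104   82   84  107   88   36   36   83   84  106   86   84]
 [  84   83   83   82  108   18   16   14   14   18   84   82   84   84]
 [  83   83   85   17   14   15   13   15   14   14   14   15   84   83]
 [  84   84   16   14   14    8    1    0    1    7   15   16   15   84]
 [  83   83   16   13    4    4  -11  -10  -10    5    5   10   15   84]
 [  83   15   14    5    5    5  -21  -20  -20    5    3    4   15   15]
 [  83   15    4 -158   -3    5  -29  -28  -29  -28   -3    5    5   14]
 [  83   15  -12  -12  -11   -9  -30  -31  -28  -30  -12  -11  -12   14]
 [ -73  -73  -72  -71  -20  -17  -31  -29  -29  -28  -20  -20  -71  -72]
 [ -77  -77  -77  -74  -28  -25  -29  -29  -30  -28  -28  -70  -77  -77]
 [ -81  -81  -80  -77  -35  -32  -29  -28  -29  -28  -35  -78  -81  -82]
 [ -85  -85  -86  -81  -42  -34  -30  -29  -29  -27  -43  -80  -85  -84]
 [ -89  -89  -89  -83  -80  -80  -80  -80  -80  -80  -80  -80  -89  -89]
 [ -90  -90  -89  -84  -81  -83  -83  -81  -84  -83  -83  -82  -89  -90]]
```

View pics/w27.png

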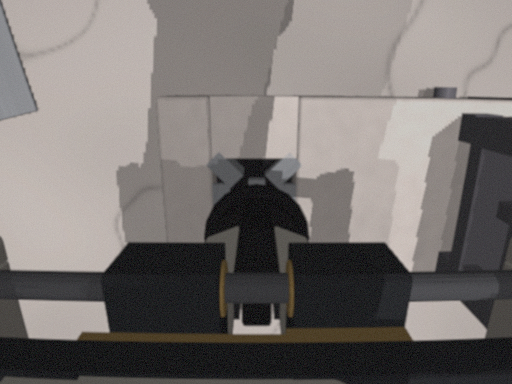

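View pics/w27z.png

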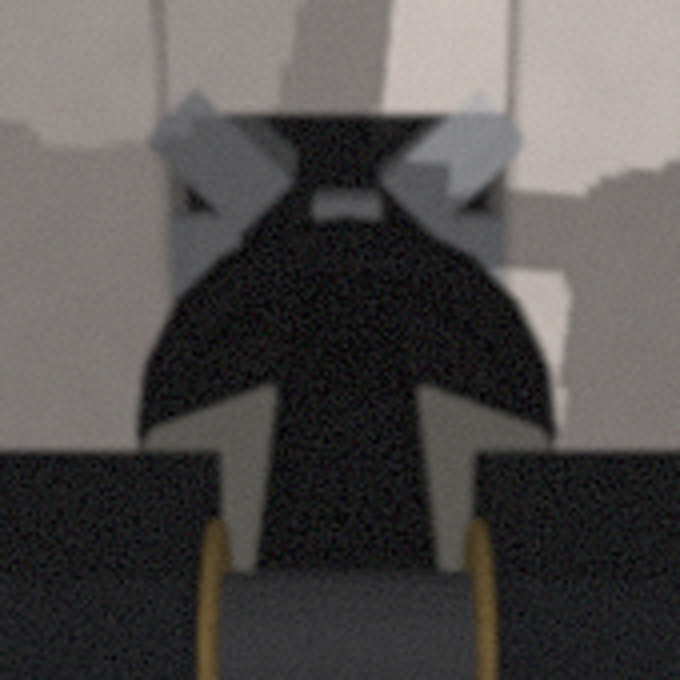

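```bash
python3 - <<'E'
from h import *
from scipy.optimize import least_squares
s=show(); im=grab('wrist'); R0=R.from_rotvec(s['ee_rot']).as_matrix()
P=cloud(im); Q=((P.reshape(-1,3)-s['position'])@R0).reshape(384,512,3)
m=((Q[:,:,0]>.010)&(Q[:,:,0]<.020)).astype(np.uint8); m[:150]=0; m[236:]=0; m[:,:190]=0; m[:,330:]=0
n,l,st,ce=cv2.connectedComponentsWithStats(m); i=1+np.argmax(st[1:,4]); m=(l==i).astype(np.uint8)
pts=[]
for u in range(205,310):
    v=np.where(m[:,u])[0]
    if len(v): pts.append((u,v[0]-.5))
pts=np.array(pts,float)
# plane tool x=.0144 == world z
zz=s['position'][2]-.0144
W=onplane(im,pts,zz); q=(W-s['position'])@R0*1000
r=least_squares(lambda p:np.hypot(q[:,1]-p[0],q[:,2]-p[1])-30,[0,0],loss='soft_l1'); print('r30',r.x.round(2),np.abs(r.fun).mean())
r=least_squares(lambda p:np.hypot(q[:,1]-p[0],q[:,2]-p[1])-p[2],[0,0,30],loss='soft_l1'); print('free',r.x.round(2))
# bar: top at tool x -.0296
E
```

```text
t 40.93 pos [ 0.601  -0.3225  0.1235] jaw az 95.27 tilt 0.16 F [-0.1 -0.4 -3.2] w mm 13.3 q [ 0.73  0.68 -0.52  1.5   0.36  1.07  1.79]
r30 [-1.4  0.4] 0.2721661834330223
free [-0.28  0.44 29.05]
```

```bash
python3 - <<'E'
from h import *
show();go([.6022,-.3231,.078],95.25)
E
```

```text
t 40.98 pos [ 0.6005 -0.3229  0.1236] jaw az 95.24 tilt 0.16 F [-0.4 -0.2 -2.4] w mm 13.9 q [ 0.73  0.68 -0.52  1.5   0.36  1.07  1.79]
shift [ 0.057  -0.0022 -0.0005] turn [-0.0002  0.0008 -0.0026] rows 1.1 0.0
```

Request:
step_arm(rows=[[1, 0.015, -0.002, -0.0004, 0, 0.0008, -0.0026], [1, 0.03, -0.002, -0.0004, 0, 0.0008, -0.0026], [1, 0.042, -0.002, -0.0004, 0, 0.0008, -0.0026], [1, 0.05, -0.002, -0.0004, 0, 0.0008, -0.0026], [1, 0.054, -0.002, -0.0004, 0, 0.0008, -0.0026], [1, 0.057, -0.002, -0.0004, 0, 0.0008, -0.0026], [1, 0.057, -0.002, -0.0004, 0, 0.0008, -0.0026], [1, 0.057, -0.002, -0.0004, 0, 0.0008, -0.0026]])

```text
clock: 41.65
position: [0.6032, -0.3229, 0.0786]
ee_rot: [-1.277, 1.164, 1.275]
force: [-2.1, -0.8, -1.7]
width: 0.149
```

```bash
python3 - <<'E'
from h import *
show()
E
```

```text
t 41.65 pos [ 0.6032 -0.3229  0.0786] jaw az 95.26 tilt 0.07 F [-2.1 -0.8 -1.7] w mm 13.7 q [ 0.72  0.72 -0.5   1.53  0.39  0.98  1.77]
```

Request:
step_arm(rows=[[1, 0.003, 0.0008, 0, 0, 0, 0], [1, 0.006, 0.0008, 0, 0, 0, 0], [1, 0.009, 0.0008, 0, 0, 0, 0], [1, 0.012, 0.0008, 0, 0, 0, 0], [1, 0.012, 0.0008, 0, 0, 0, 0]])

```text
clock: 42.07
position: [0.6033, -0.3231, 0.0693]
ee_rot: [-1.278, 1.163, 1.274]
force: [-1.8, 0.3, 2.1]
width: 0.15
```

```bash
python3 - <<'E'
from h import *
show(); im=grab('wrist'); save(im,'w28.png')
E
```

```text
t 42.07 pos [ 0.6033 -0.3231  0.0693] jaw az 95.26 tilt 0.17 F [-1.8  0.3  2.1] w mm 13.8 q [ 0.72  0.73 -0.5   1.54  0.4   0.97  1.76]
```

View pics/w28.png

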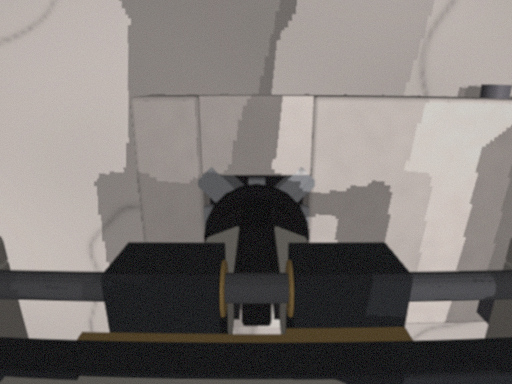

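Request:
step_arm(rows=[[1, 0.003, 0.0005, 0, 0, 0, 0], [1, 0.006, 0.0005, 0, 0, 0, 0], [1, 0.008, 0.0005, 0, 0, 0, 0], [1, 0.0095, 0.0005, 0, 0, 0, 0], [1, 0.0095, 0.0005, 0, 0, 0, 0]])

```text
clock: 42.53
position: [0.6033, -0.3231, 0.0625]
ee_rot: [-1.279, 1.163, 1.273]
force: [-2.8, -0.3, 9.4]
width: 0.148
```

```bash
python3 - <<'E'
from h import *
show()
E
```

```text
t 42.53 pos [ 0.6033 -0.3231  0.0625] jaw az 95.26 tilt 0.21 F [-2.8 -0.3  9.4] w mm 13.6 q [ 0.72  0.74 -0.49  1.55  0.4   0.95  1.76]
```

Request:
step_arm(rows=[[1, 0.0005, 0.0008, 0, 0.07, 0, 0], [1, 0.0005, 0.0008, 0, 0.14, 0, 0], [1, 0.0005, 0.0008, 0, 0.21, 0, 0], [1, 0.0005, 0.0008, 0, 0.28, 0, 0], [1, 0.0005, 0.0008, 0, 0.35, 0, 0], [1, 0.0005, 0.0008, 0, 0.42, 0, 0], [1, 0.0005, 0.0008, 0, 0.49, 0, 0], [1, 0.0005, 0.0008, 0, 0.56, 0, 0], [1, 0.0005, 0.0008, 0, 0.63, 0, 0], [1, 0.0005, 0.0008, 0, 0.7, 0, 0], [1, 0.0005, 0.0008, 0, 0.7, 0, 0]])

```text
clock: 43.45
position: [0.6037, -0.322, 0.0625]
ee_rot: [-0.724, 1.443, 0.72]
force: [-1.1, 1.9, 10.3]
width: 0.15
```

```bash
python3 - <<'E'
from h import *
s=show(); print(s['ft_torque']); im=grab('wrist'); save(im,'w29.png')
E
```

```text
t 43.45 pos [ 0.6037 -0.322   0.0625] jaw az 53.06 tilt 0.3 F [-1.1  1.9 10.3] w mm 13.8 q [ 0.61  0.7  -0.31  1.56  0.25  0.91  1.14]
[ 0.51569293  0.17647007 -0.01572591]
```

View pics/w29.png

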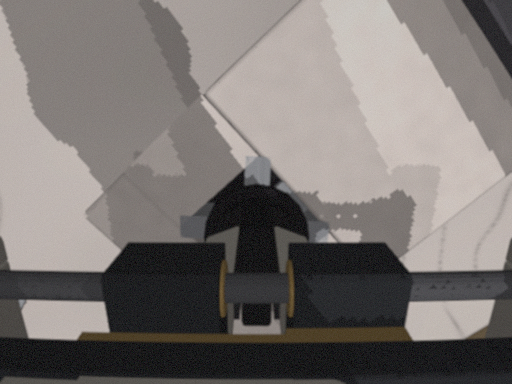

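Request:
step_arm(rows=[[1, 0, 0, 0, 0.07, 0, 0], [1, 0, 0, 0, 0.14, 0, 0], [1, 0, 0, 0, 0.21, 0, 0], [1, 0, 0, 0, 0.28, 0, 0], [1, 0, 0, 0, 0.35, 0, 0], [1, 0, 0, 0, 0.42, 0, 0], [1, 0, 0, 0, 0.49, 0, 0], [1, 0, 0, 0, 0.56, 0, 0], [1, 0, 0, 0, 0.63, 0, 0], [1, 0, 0, 0, 0.7, 0, 0], [1, 0, 0, 0, 0.76, 0, 0], [1, 0, 0, 0, 0.8, 0, 0]])

```text
clock: 44.5
position: [0.6041, -0.3225, 0.0626]
ee_rot: [-0.071, 1.564, 0.069]
force: [-0.2, 0.5, 9.6]
width: 0.151
```

```bash
python3 - <<'E'
from h import *
s=show(); print(s['ft_torque']); im=grab('wrist'); save(im,'w30.png')
E
```

```text
t 44.5 pos [ 0.6041 -0.3225  0.0626] jaw az 5.13 tilt 0.35 F [-0.2  0.5  9.6] w mm 13.9 q [ 0.47  0.68 -0.09  1.57  0.07  0.88  0.44]
[ 0.21655215 -0.09917748  0.08213173]
```

View pics/w30.png

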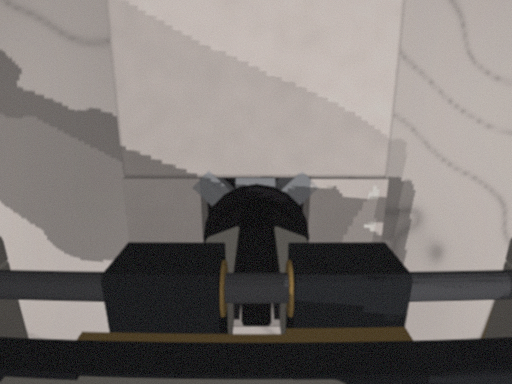

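Request:
step_arm(rows=[[1, -0.004, 0, 0, 0, 0, 0], [1, -0.008, 0, 0, 0, 0, 0], [1, -0.0105, 0, 0, 0, 0, 0], [1, -0.0105, 0, 0, 0, 0, 0]])

```text
clock: 44.88
position: [0.6039, -0.3225, 0.0706]
ee_rot: [-0.073, 1.564, 0.072]
force: [3.2, 0.1, 3.4]
width: 0.147
```

```bash
python3 - <<'E'
from h import *
s=show(); print(s['ft_torque'])
E
```

```text
t 44.88 pos [ 0.6039 -0.3225  0.0706] jaw az 5.32 tilt 0.32 F [3.2 0.1 3.4] w mm 13.5 q [ 0.47  0.67 -0.09  1.57  0.07  0.9   0.45]
[ 0.07509612 -1.04617866 -0.00475624]
```

Request:
step_arm(rows=[[0.13, 0, 0, 0, 0, 0, 0], [0.13, 0, 0, 0, 0, 0, 0], [0.13, 0, 0, 0, 0, 0, 0], [0.13, 0, 0, 0, 0, 0, 0], [0.13, -0.02, 0, 0, 0, 0, 0], [0.13, -0.06, 0, 0, 0, 0, 0], [0.13, -0.11, 0, 0, 0, 0, 0], [0.13, -0.16, 0, 0, 0, 0, 0], [0.13, -0.19, -0.02, 0, 0, 0, 0], [0.13, -0.2, -0.04, 0, 0, 0, 0], [0.13, -0.2, -0.04, 0, 0, 0, 0], [0.13, -0.2, -0.04, 0, 0, 0, 0]])

```text
clock: 45.88
position: [0.6039, -0.3558, 0.2291]
ee_rot: [-0.071, 1.568, 0.07]
force: [-0.2, 0.5, -1.6]
width: 0.437
```

```bash
python3 - <<'E'
from h import *
s=show(); im=grab('wrist'); save(im,'w31.png')
blobs(im,.092,.115,(150,40,360,250),60)
blobs(im,.050,.066,(150,40,360,250),60)
blobs(im,.066,.08,(150,40,360,250),60)
sc=grab('scene'); topo('sc31.png',sc,100,80,320,300,3)
E
```

```text
t 45.88 pos [ 0.6039 -0.3558  0.2291] jaw az 5.15 tilt 0.08 F [-0.2  0.5 -1.6] w mm 40.2 q [ 0.51  0.56 -0.09  1.35  0.05  1.23  0.51]
px [259.8 144.1] n 945 ctr [ 604.9 -323.6] z 100.7 size [13.7 49.3] ang 5.0
px [259.3 131.5] n 831 ctr [ 605.1 -323.8] z 56.9 size [58.6 58.8] ang 49.3
px [244.5 139.4] n 585 ctr [ 589.5 -324.6] z 66.9 size [16.3 46. ] ang 2.6
px [274.8 140. ] n 562 ctr [ 620.6 -322.5] z 66.9 size [15.4 45.1] ang 5.7
```

View pics/w31.png

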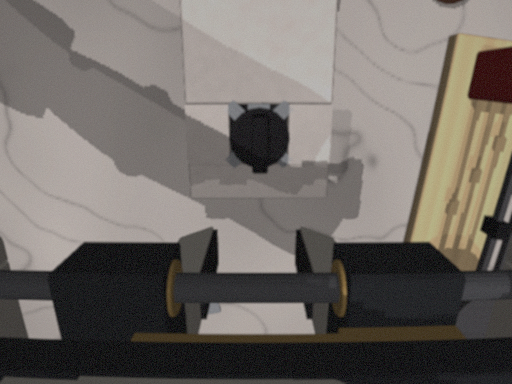

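View pics/sc31.png

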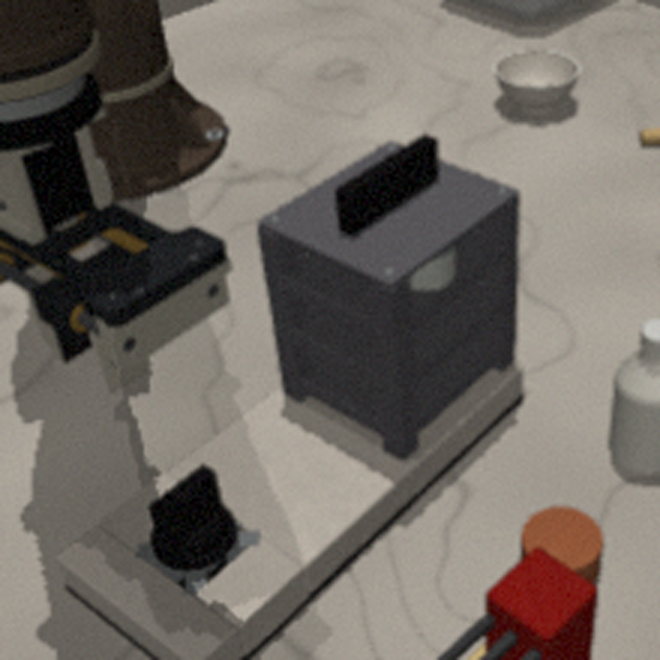

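```bash
python3 - <<'E'
from h import *
t=grab('top'); save(t,'top31.png'); sc=grab('scene'); save(sc,'sc31f.png')
P=cloud(t); blobs(t,.20,.225,(200,120,330,260),50); blobs(t,.23,.26,(200,120,330,260),20)
E
```

```text
px [279.2 205.5] n 4364 ctr [583.  -97.2] z 211.2 size [129.8 149.6] ang 5.0
px [281.2 203. ] n 418 ctr [582.6 -97. ] z 246.8 size [ 15.3 100.2] ang 5.1
```

View pics/sc31f.png

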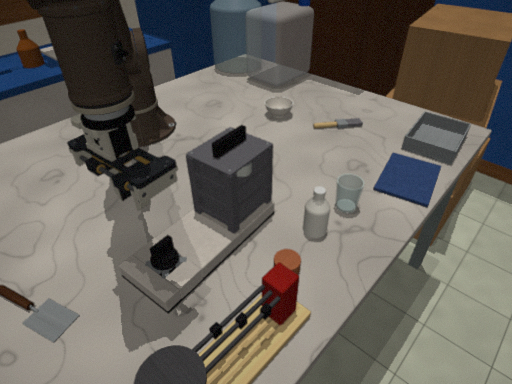

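The full stack stands on the deck with its cover level, the cartridge is locked, and the bottle and beaker are upright. The gripper is clear of everything, so I'm handing in.

```bash
python3 - <<'E'
from h import *
print(arm.sign_off()); show()
E
```

```text
the job is handed in; nothing more can be done
None
the job is handed in; nothing more can be done
```

The job is handed in after about 46 s of robot time. All three trays are stacked on the deck, and the two tins I found stand in the pockets of the top tray. The cover is seated on top, and the cartridge is pushed down, turned a quarter clockwise and locked.

**Last checks, measured by camera:**
- **Trays:** origins about 43.8, 93.8 and 143.8 mm above the bench, against a nominal 44, 94 and 144 mm.
- **Tins:** bottoms at 161 mm, level with the pocket floor. I measured them upright before the cover went on; one still shows upright in the side view.
- **Cover:** origin at 193.9 mm, nominal 194 mm. Its yaw is within about 0.3° of the deck.
- **Cartridge:** underside about 11.3 mm below the mouth, against a nominal locked depth of 11 mm. Its grip bar, which lies in line with the lugs, is about 0.3° from the stand's y axis.
- **Bottle and beaker:** both upright. The gripper was open and clear of everything at hand-in.

**Disagreements:**
- **Camera offsets:** the wrist and top cameras differed by about 1.5 mm on positions. The seated cartridge's centre measured about 1.9 mm from my earlier port measurement, inside the 5 mm limit.
- **Cover knocked:** between two looks the cover had moved about 1 to 2 cm, so I measured it again before picking it up.
- **Third tin:** no third tin or other missing item was visible. A round shape in the bowl turned out to be the bowl's own floor.

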